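# Lay the cleaned feed rollers in their V-cradles and chock them

### The arm

A 6-joint arm with a two-finger parallel gripper is mounted at the origin on the work surface. World frame = base frame: x ahead of the robot, y to its left, z up, the work surface at z = 0. Lengths are in m, angles in rad, forces in N, time in s.
With the tool pointing down it reaches from about 0.25 to 0.775 m from the base axis. Payload 4 kg.
Tool frame: the origin (TCP) lies at the very end of the fingers, on their centre line; the grasp point (between the pads) lies 19 mm behind it; z points along the fingers, y is the line along which they close (so a half turn about z gives the same grasp; the last joint's range is limited). The gripper opens to 85 mm and grips with 20 to 120 N. Pads are 22 mm wide; open, the fingers measure 114 mm over their backs; the gripper's body (76 mm by 85 mm) begins 54 mm behind the grasp point. The pads swing forward as they close: fully open they stand 13 mm farther back than shut.
Start: joints at [1.091, 0.087, 1.371, -0, 1.684, -0.103], TCP at [0.202, 0.511, 0.231] pointing down, gripper open.
Joint ranges: [-3.1, 3.1], [-0.76, 2.03], [0.27, 2.55], [-1.08, 4.22], [0.17, 2.65], [-2.57, 2.57]. Speed limits (rad/s): [2.79, 2.79, 3.14, 3.14, 3.14, 3.14].

### API

Orientations are given as a rotation vector (axis times angle).
In Python, from workcell import read_state, read_camera, calibration, ticket gives the robot as it stands.
- The arm moves only by the tool carry_out, never from a script. Its argument "targets" is a list that holds one entry, the list of rows, each a list of 7 numbers: the shift along the tool's x, y, z normalised to -1 to 1, where 1 is 25 cm, then the turn, a rotation vector about the tool's x, y, z normalised to -1 to 1, where 1 is 0.12 rad, then the opening, from 0 (shut) to 1 (fully open). In form: [[[dx, dy, dz, wx, wy, wz, hand], ...]]. A call has 1 to 5 rows; each row shifts and turns the commanded pose from where the row before left it, along the tool's axes as they then stand; what a row does not reach is not made up. A row lasts 1/8 s, in which the tool goes at most 62.5 mm and 10.7 degrees, less where a joint would pass 70% of its speed; a pose out of reach is approached as far as the arm can. A call with a number of a shift or a turn outside -1 to 1 is refused whole. A call with a gripper value outside its range is refused whole. The fingers move at their own pace and stop on an object; the grip force is fixed at half the most. Time passes only in rows, so rows that do not move let the fingers close. It gives the time, the measured TCP pose, the force, the opening and the grip force at its end, in the units of the state.
- read_state(): the state, without advancing time (a new reading comes with each control period).
- read_camera(name): name is "side" or "top" or "wrist"; returns (picture, depth): 384x512x3 uint8, blue, green, red; 384x512 float32, m along the optical axis (not along the pixel's ray), 0 where there is no reading.
- calibration(name): a dict with "K" (3x3 intrinsics, pixels), "xyz" and "attitude" of the camera in the world; the wrist camera has in their place "tool_from_camera" (4x4, takes a point from camera to tool coordinates, whose origin is the TCP and whose axes are the flange's). Camera axes: x right, y down, z forward; pixel columns grow to the right and rows downward; lengths in m; the calibration is good to about 2 mm. A picture is of the moment at which its call begins: read the wrist's pose just before it. calibration takes no time and is no camera call.
- ticket.close_job(): hands the job in; it is judged then, once.
The state is a dict: "time_s": time; "joints": joint angles; "dq": joint speeds; "tau": joint torques, N m; "position": TCP position; "orientation": TCP orientation; "ft_force": force on the tool from outside, world axes, zero at the start; "wrist_torque": the same for the moment, N m; "gripper_width": finger opening in m; "gripper_force": force on a finger pad.
Only numpy, scipy, OpenCV 4.12 (cv2) and the standard library are available. Lean on these libraries where they do the work, as an engineer would, in place of code of your own. Each camera call takes 0.05 s, during which the arm holds its last target. There are 200 camera calls.

### The job

First lay the thick rubber feed roller centred in the V of the large cradle and let go, then stand the tall chock upright and lengthwise in the middle of the channel beside it. Only after that lay the slim rubber roller in the small cradle and chock it with the low chock in the same way. Set each piece down instead of dropping it, and leave the bare spindle, the cassette and the jar where they are.

Things in the scene. Friction and masses are not known exactly. Their poses are not given: they have to be found in the camera images.
- roller_big: the thick feed roller: black rubber sleeve of diameter 40 mm and length 116 mm on a steel shaft of diameter 12 mm, 150 mm long overall, about 0.3 kg. Origin on its axis at mid-length; its y axis is the roller's axis. At the start it lies on the worktop and can roll
- roller_small: the slim feed roller: black rubber sleeve of diameter 28 mm and length 84 mm on a steel shaft of diameter 12 mm, 108 mm long overall, about 0.13 kg. Origin on its axis at mid-length; its y axis is the roller's axis. At the start it lies on the worktop and can roll
- chock_tall: the tall grey plastic chock: a ridge-shaped prism 30 mm high, 44 mm long (y) between flat upright ends, 42 mm wide (x) at the foot and 24 mm at the top, its two long sides sloping alike; about 0.05 kg. Origin at the centre of its underside, z up. Grasp it across its two ends
- chock_low: the low grey plastic chock: a ridge-shaped prism 20 mm high, 36 mm long (y) between flat upright ends, 38 mm wide (x) at the foot and 24 mm at the top, its two long sides sloping alike; about 0.03 kg. Origin at the centre of its underside, z up. Grasp it across its two ends
- cradle_big: large cradle: fixed dark steel plate 108 by 130 mm (x, y), 8 thick, origin under its centre, z up, yaw within 0.25. Two white V-saddles at y +-48 (V bottom 14 high, tips 24.4) hold the roller along y: seated axis at x -24, z 37.1. Aluminium rail on the +x side, inner face x 44, top 16 high; between V and rail lies the channel, floor z 8, chock's middle x 16.5, y 0, about 6 mm free each side
- cradle_small: small cradle: fixed dark steel plate 96 by 96 mm (x, y), 8 thick, origin under its centre, z up, yaw within 0.25. Two white V-saddles at y +-33 (V bottom 14 high, tips 22) hold the roller along y: seated axis at x -20, z 30.2. Aluminium rail on the +x side, inner face x 39, top 16 high; between V and rail lies the channel, floor z 8, chock's middle x 13.5, y 0, about 6 mm free each side
- spindle: bystander, not a roller: bare steel spindle 100 mm long (y), diameter 12 mm, with a 16 mm square block at each end, no rubber; lies on the worktop. Origin under its middle
- cassette: bystander: amber tablet cassette 104 by 64 mm (x, y), 53 mm high, with a white lid. Origin at the centre of its underside
- jar: bystander: small jar with a white cap, diameter 52 mm, 65 mm high. Origin at the centre of its underside
Not all that is in view belongs to the job. Leave any green or pink look-alike of the cradle_big alone.

How it is judged:
On the way, in this order (a step that is already met when the one before it is completed fails the run):
1. the thick roller lies in the V of the large cradle, released (x of roller_big in the frame of cradle_big between -0.029 and -0.019 m and y of roller_big in the frame of cradle_big between -0.015 and 0.015 m and z of roller_big in the frame of cradle_big between 0.0331 and 0.0411 m and angle between the y axis of roller_big and the y axis of cradle_big, either way round below 0.12 rad and linear speed of roller_big below 0.02 m/s and angular speed of roller_big below 0.3 rad/s and contact force between the fingers and roller_big below 0.2 N), for 0.2 s.
2. the tall chock stands in the channel of the large cradle, released (x of chock_tall in the frame of cradle_big between 0.0065 and 0.0265 m and y of chock_tall in the frame of cradle_big between -0.015 and 0.015 m and z of chock_tall in the frame of cradle_big between 0.004 and 0.012 m and angle between the y axis of chock_tall and the y axis of cradle_big, either way round below 0.35 rad and angle between chock_tall's own z axis and vertical below 0.12 rad and linear speed of chock_tall below 0.02 m/s and angular speed of chock_tall below 0.3 rad/s and contact force between the fingers and chock_tall below 0.2 N), for 0.2 s.
3. the slim roller lies in the V of the small cradle, released (x of roller_small in the frame of cradle_small between -0.025 and -0.015 m and y of roller_small in the frame of cradle_small between -0.015 and 0.015 m and z of roller_small in the frame of cradle_small between 0.0262 and 0.0342 m and angle between the y axis of roller_small and the y axis of cradle_small, either way round below 0.12 rad and linear speed of roller_small below 0.02 m/s and angular speed of roller_small below 0.3 rad/s and contact force between the fingers and roller_small below 0.2 N), for 0.2 s.
4. the low chock stands in the channel of the small cradle, released (x of chock_low in the frame of cradle_small between 0.0035 and 0.0235 m and y of chock_low in the frame of cradle_small between -0.015 and 0.015 m and z of chock_low in the frame of cradle_small between 0.004 and 0.012 m and angle between the y axis of chock_low and the y axis of cradle_small, either way round below 0.35 rad and angle between chock_low's own z axis and vertical below 0.12 rad and linear speed of chock_low below 0.02 m/s and angular speed of chock_low below 0.3 rad/s and contact force between the fingers and chock_low below 0.2 N), for 0.2 s.
At the end, for the whole second after the job is handed in: Thick roller in the large V, slim in the small: axis within 5 mm sideways, 4 mm in height, 15 mm lengthwise, 0.12 rad. Tall chock in the large channel, low in the small: within 10 mm of its middle sideways, 15 mm lengthwise, 4 mm in height, upright to 0.12, yaw to 0.35 rad. All released, at rest (all of step 1 and all of step 2 and all of step 3 and all of step 4); the robot touches nothing.
It fails at once if the spindle is disturbed (moved over 20 mm) (distance of spindle from where it was at the start of the episode above 0.02 m).
It fails at once if the cassette is disturbed (moved over 20 mm) (distance of cassette from where it was at the start of the episode above 0.02 m).
It fails at once if the jar is disturbed (moved over 20 mm) (distance of jar from where it was at the start of the episode above 0.02 m).
It fails at once if a roller or chock falls freely (over 0.6 m/s and not held) ((linear speed of roller_big above 0.6 m/s and contact force between the fingers and roller_big below 0.1 N) or (linear speed of roller_small above 0.6 m/s and contact force between the fingers and roller_small below 0.1 N) or (linear speed of chock_tall above 0.6 m/s and contact force between the fingers and chock_tall below 0.1 N) or (linear speed of chock_low above 0.6 m/s and contact force between the fingers and chock_low below 0.1 N)).
It also fails if it takes over 128 s, if anything falls off the work surface, if the arm or the gripper's body presses on something with over 40 N, if the wrist force passes 120 N, or if a joint passes its speed limit or range.

## Working session

There is one attempt and no reset: what is moved stays moved. The work goes in short steps, Python scripts to look and compute and a tool call to move; the robot and the scene stay as the last step left them, time stands still between calls to the robot, and variables do not carry over. Pictures are saved under pics/ and viewed, at most 14 in all, crops included, and the job is handed in when it is done.

Besides the shell and the picture viewer there is one more tool, called after ">>>" by a JSON object that holds its "api" and its "payload", one argument or row to a line. carry_out: Moves the arm, as the interface text tells. Scaled input: -1 to 1 covers 25 cm each way for a shift and 0.12 rad each way for a turn. Its arguments: {"type":"object","properties":{"targets":{"type":"array","items":{"type":"array","items":{"type":"array","items":{"type":"number"}}}}},"required":["targets"]}

```bash
mkdir -p pics; ls
python3 - <<'E'
from workcell import *
import cv2
print(read_state())
for n in("top","side","wrist"):
    print(n,calibration(n))
for n in("top","side"):
    p,d=read_camera(n); cv2.imwrite(f"pics/{n}0.png",p)
E
```

```text
pics
{'time_s': 0.0, 'joints': array([ 1.09092833e+00,  8.80040591e-02,  1.37229644e+00, -6.29683672e-06,
        1.68358585e+00, -1.03112726e-01]), 'dq': array([-0.0020032 ,  0.00128689, -0.00020716,  0.00015545, -0.00147491,
       -0.00133907]), 'tau': array([-4.53881639e-04, -3.51864374e+01, -3.13274860e+01, -1.94502963e-04,
        1.08293761e-02,  8.06214359e-06]), 'position': array([0.202127  , 0.51097094, 0.23009091]), 'orientation': array([-0.58819027, -3.08537212,  0.00345305]), 'ft_force': array([-0.65956896, -0.60084476,  0.05865744]), 'wrist_torque': array([-0.02263837,  0.00694337, -0.01775868]), 'gripper_force': 0.0, 'gripper_width': 0.08522677739033614}
top {'K': array([[353.87586476,   0.        , 255.13310302],
       [  0.        , 353.87586476, 193.22036265],
       [  0.        ,   0.        ,   1.        ]]), 'xyz': array([ 0.44249425, -0.0623454 ,  1.01928017]), 'attitude': array([-2.21765566,  2.16524195, -0.10286232])}
side {'K': array([[384.38314562,   0.        , 252.82092891],
       [  0.        , 384.38314562, 189.78263337],
       [  0.        ,   0.        ,   1.        ]]), 'xyz': array([ 0.27810374, -0.9141254 ,  0.70030662]), 'attitude': array([-2.19701547,  0.33716953, -0.16959732])}
wrist {'K': array([[288.54622849,   0.        , 250.7777071 ],
       [  0.        , 288.54622849, 188.25696015],
       [  0.        ,   0.        ,   1.        ]]), 'tool_from_camera': array([[ 4.96001108e-04, -9.51456683e-01, -3.07782284e-01,
         7.97126021e-02],
       [ 9.99999820e-01,  3.68301731e-04,  4.72989783e-04,
        -7.49831057e-04],
       [-3.36672542e-04, -3.07782464e-01,  9.51456695e-01,
        -1.42178774e-01],
       [ 0.00000000e+00,  0.00000000e+00,  0.00000000e+00,
         1.00000000e+00]])}
```

View pics/top0.png

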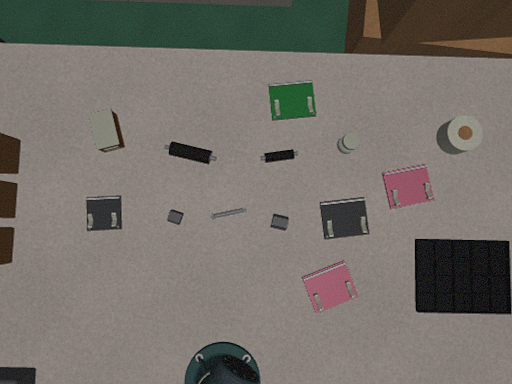

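View pics/side0.png

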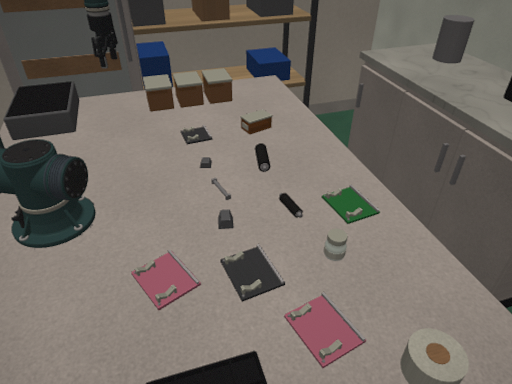

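The top view shows the big roller at (190,153), the slim roller at (279,156) and the spindle at (229,213). The dark cradles are at (344,218), larger, and (104,213), smaller. The chocks are at (280,222) and (175,216), the jar at (348,143) and the cassette at (107,130). The look-alikes are green at (292,101) and pink at (408,187) and (330,287). I'll confirm with an enlarged crop.

```bash
cat > h.py <<'E'
from workcell import *
import cv2, numpy as np
from scipy.spatial.transform import Rotation as R
def campose(n):
    c=calibration(n)
    if n=="wrist":
        s=read_state(); T=np.eye(4); T[:3,:3]=R.from_rotvec(s["orientation"]).as_matrix(); T[:3,3]=s["position"]
        T=T@c["tool_from_camera"]; return c["K"],T[:3,:3],T[:3,3]
    return c["K"],R.from_rotvec(c["attitude"]).as_matrix(),np.array(c["xyz"])
def at_z(cp,uv,z):
    K,Rm,t=cp; uv=np.atleast_2d(uv).astype(float)
    r=np.c_[uv,np.ones(len(uv))]@np.linalg.inv(K).T@Rm.T
    return t+r*((z-t[2])/r[:,2])[:,None]
def cloud(cp,d):
    K,Rm,t=cp; v,u=np.indices(d.shape); p=np.stack([u,v,np.ones_like(u)],-1)@np.linalg.inv(K).T*d[...,None]
    return p@Rm.T+t
E
python3 - <<'E'
from h import *
p=cv2.imread("pics/top0.png")
def crop(u,v,w,h,s): return cv2.resize(p[v:v+h,u:u+w],None,fx=s,fy=s,interpolation=cv2.INTER_CUBIC)
a=np.hstack([crop(314,190,66,50,6),crop(70,190,66,50,6)])
b=np.hstack([crop(160,135,66,50,6),crop(247,135,66,50,6)])
c=np.hstack([crop(160,200,33,30,6),crop(263,206,33,30,6),crop(205,200,66,30,6)])
cv2.imwrite("pics/m.png",np.vstack([a,b])[:, :792]); cv2.imwrite("pics/m2.png",c)
cp=campose("top"); _,d=read_camera("top"); C=cloud(cp,d)
for n,u,v in [("rb",190,153),("rs",279,156),("cb",344,218),("cs",104,213),("c1",280,220),("c2",175,215),("jar",348,143),("cas",105,130),("table",220,270)]: print(n,C[v,u].round(4))
E
```

```text
rb [0.6253 0.1054 0.0373]
rs [ 0.6256 -0.145   0.0259]
cb [ 0.4543 -0.3358  0.0095]
cs [0.4526 0.348  0.0045]
c1 [ 0.4443 -0.1504  0.0333]
c2 [0.4515 0.1428 0.0248]
jar [ 0.6595 -0.3308  0.0653]
cas [0.6805 0.3387 0.0518]
table [ 0.2988  0.0146 -0.0018]
```

View pics/m.png

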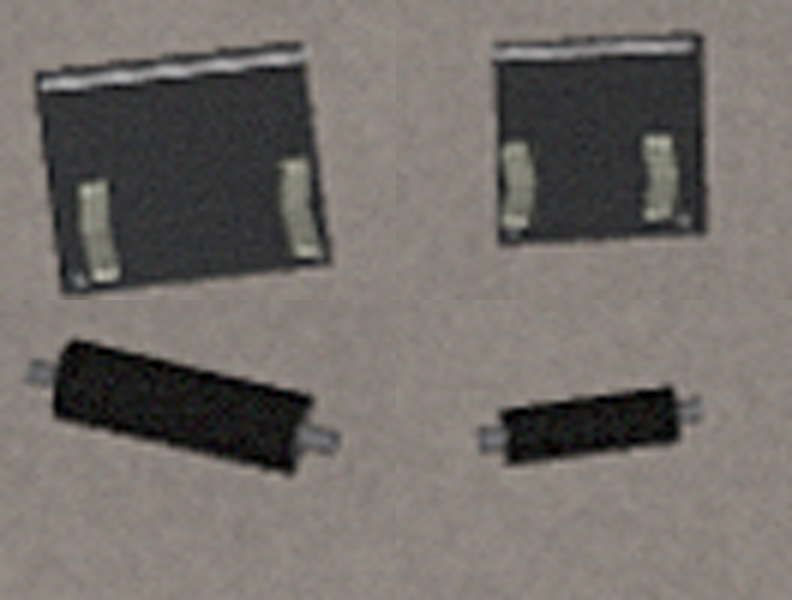

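View pics/m2.png

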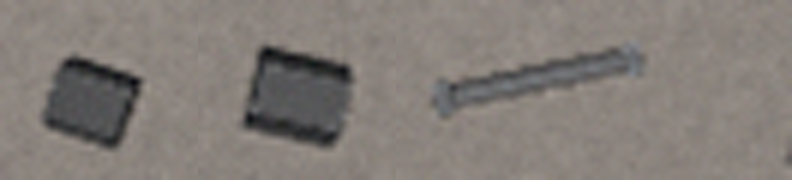

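The crops confirm the choice:
- **Cradles:** the large dark cradle is on the right and the small dark one on the left.
- **Rollers:** both rollers have rubber sleeves; the bare rod at about (229,213) is the spindle.
- **Chocks:** the tall one is at (280,222), height about 32 mm. The low one is at (175,216), height about 23 mm.

Next come the coarse poses.

```bash
cat >> h.py <<'E'
def plan(x,y,z,thy=None,hand=1.0,step=.055):
    """rows from the present pose to TCP x,y,z with tool y at yaw thy, tool down"""
    s=read_state(); R0=R.from_rotvec(s["orientation"]); P0=s["position"]
    m=R0.as_matrix(); t0=np.arctan2(m[1,1],m[0,1])
    if thy is None: thy=t0
    D=lambda t: R.from_matrix(np.array([[-np.sin(t),np.cos(t),0],[np.cos(t),np.sin(t),0],[0,0,-1]]).T@np.eye(3)) if 0 else R.from_matrix(np.array([[-np.sin(t),np.cos(t),0],[np.cos(t),np.sin(t),0],[0,0,-1.]]))
    Rt=D(thy); rv=(R0.inv()*Rt).as_rotvec(); dp=np.array([x,y,z])-P0
    n=int(max(np.ceil(np.linalg.norm(dp)/step),np.ceil(np.linalg.norm(rv)/.115),1))
    rows=[]
    for i in range(n):
        Ri=R0*R.from_rotvec(rv*i/n)
        rows.append([round(float(v),3) for v in (*(Ri.inv().apply(dp/n)/.25),*(rv/n/.12))]+[hand])
    print("at",P0.round(4),"thy",round(float(t0),3),"n",n)
    for i in range(0,n,5): print(rows[i:i+5])
E
python3 - <<'E'
from h import *
cp=campose("top")
def px(x,y,ou,ov): return [ou+(x+.5)/6-.5, ov+(y+.5)/6-.5]
def seg(n,a,b,z):
    P=at_z(cp,[a,b],z); d=P[1]-P[0]; print(n,P.mean(0).round(4),"len",np.linalg.norm(d).round(4),"ang",np.arctan2(d[1],d[0]).round(3))
seg("rb",px(27,70,160,135),px(338,141,160,135),.02)
seg("rs",px(86,140,247,135),px(307,108,247,135),.014)
seg("cb diag",px(40,76,314,190),px(329,263,314,190),.01)
seg("cb bottom",px(65,293,314,190),px(329,263,314,190),.008)
seg("cs diag",px(99,45,70,190),px(310,233,70,190),.01)
seg("cs bottom",px(104,243,70,190),px(310,233,70,190),.008)
seg("low",px(66,62,160,200),px(140,80,160,200),.01); seg("low c",px(43,125,160,200),px(140,80,160,200),.01)
seg("tall",px(64,50,263,206),px(152,72,263,206),.01); seg("tall c",px(46,128,263,206),px(152,70,263,206),.01)
m=R.from_rotvec(read_state()["orientation"]).as_matrix();print(m.round(3))
plan(.62,.1,.2,0)
E
```

```text
rb [0.631  0.1084 0.02  ] len 0.1513 ang -1.771
rs [ 0.63  -0.147  0.014] len 0.1074 ang -1.399
cb diag [ 0.4549 -0.3365  0.01  ] len 0.1631 ang -2.124
cb bottom [ 0.4035 -0.3434  0.008 ] len 0.1273 ang -1.437
cs diag [0.4533 0.3469 0.01  ] len 0.1345 ang -2.264
cs bottom [0.4068 0.3438 0.008 ] len 0.0961 ang -1.499
low [0.4619 0.1413 0.01  ] len 0.036 ang -1.786
low c [0.4469 0.1461 0.01  ] len 0.05 ang -1.109
tall [ 0.4565 -0.154   0.01  ] len 0.0431 ang -1.792
tall c [ 0.4384 -0.15    0.01  ] len 0.0575 ang -1.05
[[-0.93   0.368 -0.001]
 [ 0.368  0.93  -0.002]
 [ 0.    -0.002 -1.   ]]
at [0.2022 0.5111 0.2304] thy 1.194 n 11
[[-0.196, -0.083, 0.011, -0.001, 0.001, 0.905, 1.0], [-0.204, -0.061, 0.011, -0.001, 0.001, 0.905, 1.0], [-0.21, -0.039, 0.011, -0.001, 0.001, 0.905, 1.0], [-0.213, -0.016, 0.011, -0.001, 0.001, 0.905, 1.0], [-0.213, 0.007, 0.011, -0.001, 0.001, 0.905, 1.0]]
[[-0.211, 0.03, 0.011, -0.001, 0.001, 0.905, 1.0], [-0.206, 0.053, 0.011, -0.001, 0.001, 0.905, 1.0], [-0.2, 0.075, 0.011, -0.001, 0.001, 0.905, 1.0], [-0.19, 0.096, 0.011, -0.001, 0.001, 0.905, 1.0], [-0.179, 0.116, 0.011, -0.001, 0.001, 0.905, 1.0]]
[[-0.165, 0.135, 0.011, -0.001, 0.001, 0.905, 1.0]]
```

The lengths agree with the given sizes (151, 107, 127, 96, 36 and 43 mm). I'll move to hover over the big roller.

```bash
python3 -c "
from h import *
plan(.63,.108,.17,-.2)"
```

```text
at [0.2022 0.5111 0.2304] thy 1.194 n 13
[[-0.168, -0.067, 0.019, -0.001, 0.001, 0.894, 1.0], [-0.174, -0.049, 0.019, -0.001, 0.001, 0.894, 1.0], [-0.178, -0.03, 0.019, -0.001, 0.001, 0.894, 1.0], [-0.181, -0.01, 0.019, -0.001, 0.001, 0.894, 1.0], [-0.181, 0.009, 0.019, -0.001, 0.001, 0.894, 1.0]]
[[-0.179, 0.028, 0.019, -0.001, 0.001, 0.894, 1.0], [-0.175, 0.047, 0.019, -0.001, 0.001, 0.894, 1.0], [-0.169, 0.066, 0.019, -0.001, 0.001, 0.894, 1.0], [-0.161, 0.083, 0.019, -0.001, 0.001, 0.894, 1.0], [-0.151, 0.1, 0.019, -0.001, 0.001, 0.894, 1.0]]
[[-0.139, 0.116, 0.019, -0.001, 0.001, 0.894, 1.0], [-0.126, 0.13, 0.019, -0.001, 0.001, 0.894, 1.0], [-0.111, 0.143, 0.019, -0.001, 0.001, 0.894, 1.0]]
```

>>> {"api": "carry_out", "payload": {
  "targets": [
    [[-0.168,-0.067,0.019,0,0,0.894,1],[-0.174,-0.049,0.019,0,0,0.894,1],[-0.178,-0.03,0.019,0,0,0.894,1],[-0.181,-0.01,0.019,0,0,0.894,1],[-0.181,0.009,0.019,0,0,0.894,1]]
  ]
}}

```text
time_s: 0.78
position: [0.3676, 0.355, 0.2071]
orientation: [-1.39, -2.817, 0.0]
ft_force: [-0.1, 0.8, -0.1]
gripper_width: 0.0854
gripper_force: 0.0
```

>>> {"api": "carry_out", "payload": {
  "targets": [
    [[-0.179,0.028,0.019,0,0,0.894,1],[-0.175,0.047,0.019,0,0,0.894,1],[-0.169,0.066,0.019,0,0,0.894,1],[-0.161,0.083,0.019,0,0,0.894,1],[-0.151,0.1,0.019,0,0,0.894,1]]
  ]
}}

```text
time_s: 1.4
position: [0.5322, 0.1993, 0.1832]
orientation: [-2.087, -2.348, 0.001]
ft_force: [-0.1, 0.4, -1.2]
gripper_width: 0.0856
gripper_force: 0.0
```

>>> {"api": "carry_out", "payload": {
  "targets": [
    [[-0.139,0.116,0.019,0,0,0.894,1],[-0.126,0.13,0.019,0,0,0.894,1],[-0.111,0.143,0.019,0,0,0.894,1],[0,0,0,0,0,0,1],[0,0,0,0,0,0,1]]
  ]
}}

```text
time_s: 2.02
position: [0.6298, 0.1078, 0.169]
orientation: [-2.431, -1.987, 0.001]
ft_force: [-0.2, 0.3, -1.0]
gripper_width: 0.0859
gripper_force: 0.0
```

Run:
```python
from h import *
s=read_state();print(s["time_s"],s["position"],s["dq"].round(3))
cp=campose("wrist"); p,d=read_camera("wrist"); cv2.imwrite("pics/w1.png",p); np.save("w1.npy",d)
C=cloud(cp,d); print("table z",np.median(C[20:60,:][d[20:60]>0][:,2]))
# black sleeve
g=p.max(2); m=(g<45)&(d>0)&(C[...,2]<.06)&(C[...,2]>.008)&(abs(C[...,0]-.63)<.08)&(abs(C[...,1]-.108)<.1)
n,l,st,_=cv2.connectedComponentsWithStats(m.astype(np.uint8)); k=1+st[1:,4].argmax(); Q=C[l==k]
print(st[k],Q.mean(0),Q.max(0),Q.min(0))
r=cv2.minAreaRect(Q[:,:2].astype(np.float32)*1000); print(r)
```

```text
2.025 [0.62982319 0.107792   0.16898178] [ 0.022 -0.019  0.006 -0.003 -0.002  0.002]
table z -0.00032621072704419607
[ 234  116   40   86 2917] [0.63554733 0.12926948 0.0356894 ] [0.66118209 0.1682727  0.04120622] [0.60893262 0.07583869 0.01369953]
((633.904296875, 122.16119384765625), (86.64022064208984, 38.436500549316406), 77.70238494873047)
```

View pics/w1.png

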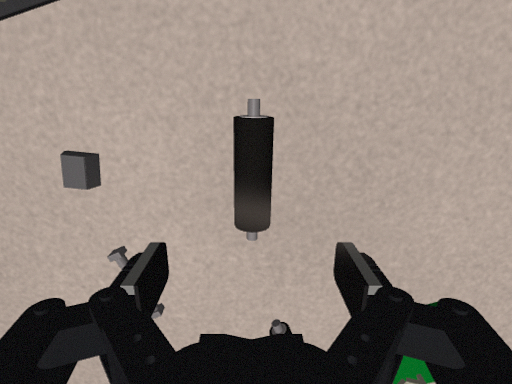

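The roller is centred in the wrist view, with shaft ends at about (254,98) and (252,240) and sleeve edges at columns 234 and 273. It is nearly aligned with the tool x axis.

Run:
```python
from h import *
cp=campose("wrist")
P=at_z(cp,[[253.7,98.5],[251.6,240.5]],.022); d=P[1]-P[0]
print(P.mean(0),np.linalg.norm(d),np.arctan2(d[1],d[0]))
L=at_z(cp,[[234,117],[273,117],[235.5,222],[271,222]],.02);print(L.round(4),(L[0]+L[1])/2,(L[2]+L[3])/2)
```

```text
[0.63033928 0.1073177  0.022     ] 0.1520006006923266 -1.7820299814762859
[[0.6239 0.1684 0.02  ]
 [0.6615 0.1608 0.02  ]
 [0.6012 0.0578 0.02  ]
 [0.6397 0.0501 0.02  ]] [0.64270868 0.16459522 0.02      ] [0.6204654  0.05396177 0.02      ]
```

```bash
python3 -c "
from h import *
plan(.6302,.1075,.003,-.21,step=.036)"
```

```text
at [0.6297 0.1083 0.1694] thy -0.199 n 5
[[-0.001, 0.001, 0.133, -0.001, -0.001, 0.018, 1.0], [-0.001, 0.001, 0.133, -0.001, -0.001, 0.018, 1.0], [-0.001, 0.001, 0.133, -0.001, -0.001, 0.018, 1.0], [-0.001, 0.001, 0.133, -0.001, -0.001, 0.018, 1.0], [-0.001, 0.001, 0.133, -0.001, -0.001, 0.018, 1.0]]
```

>>> {"api": "carry_out", "payload": {
  "targets": [
    [[-0.001,0.001,0.133,0,0,0.018,1],[-0.001,0.001,0.133,0,0,0.018,1],[-0.001,0.001,0.133,0,0,0.018,1],[-0.001,0.001,0.133,0,0,0.018,1],[-0.001,0.001,0.133,0,0,0.018,1]]
  ]
}}

```text
time_s: 2.7
position: [0.6307, 0.1076, 0.0032]
orientation: [2.441, 1.977, 0.002]
ft_force: [-0.4, -0.4, -1.0]
gripper_width: 0.0856
gripper_force: 0.0
```

>>> {"api": "carry_out", "payload": {
  "targets": [
    [[0,0,0,0,0,0,0.6],[0,0,0,0,0,0,0.3],[0,0,0,0,0,0,0.3],[0,0,0,0,0,0,0.3],[0,0,0,0,0,0,0.3]]
  ]
}}

```text
time_s: 3.32
position: [0.6329, 0.1066, 0.0064]
orientation: [2.442, 1.974, 0.007]
ft_force: [-1.3, 0.8, 5.6]
gripper_width: 0.0382
gripper_force: 61.2
```

>>> {"api": "carry_out", "payload": {
  "targets": [
    [[0,0,0,0,0,0,0.2],[0,0,0,0,0,0,0.2],[0,0,0,0,0,0,0.2]]
  ]
}}

```text
time_s: 3.7
position: [0.6329, 0.1066, 0.0064]
orientation: [2.442, 1.974, 0.007]
ft_force: [-2.1, 1.5, 6.3]
gripper_width: 0.038
gripper_force: 61.2
```

Gripped. I'll lift, then go beside the large cradle to measure it with the wrist camera.

```bash
python3 -c "
from h import *
plan(.632,.107,.10,-.21,hand=.2,step=.03);plan(.34,-.39,.2,.134,hand=.2)"
```

```text
at [0.6329 0.1066 0.0064] thy -0.211 n 4
[[0.0, -0.001, -0.094, 0.009, -0.004, -0.002, 0.2], [0.0, -0.001, -0.094, 0.009, -0.004, -0.002, 0.2], [0.0, -0.001, -0.094, 0.009, -0.004, -0.002, 0.2], [0.0, -0.001, -0.094, 0.009, -0.004, -0.002, 0.2]]
at [0.6329 0.1066 0.0064] thy -0.211 n 12
[[-0.182, -0.061, -0.065, 0.003, -0.001, -0.24, 0.2], [-0.18, -0.066, -0.065, 0.003, -0.001, -0.24, 0.2], [-0.178, -0.071, -0.065, 0.003, -0.001, -0.24, 0.2], [-0.176, -0.076, -0.065, 0.003, -0.001, -0.24, 0.2], [-0.174, -0.081, -0.065, 0.003, -0.001, -0.24, 0.2]]
[[-0.172, -0.086, -0.065, 0.003, -0.001, -0.24, 0.2], [-0.169, -0.091, -0.065, 0.003, -0.001, -0.24, 0.2], [-0.166, -0.096, -0.065, 0.003, -0.001, -0.24, 0.2], [-0.164, -0.101, -0.065, 0.003, -0.001, -0.24, 0.2], [-0.161, -0.105, -0.065, 0.003, -0.001, -0.24, 0.2]]
[[-0.158, -0.11, -0.065, 0.003, -0.001, -0.24, 0.2], [-0.154, -0.114, -0.065, 0.003, -0.001, -0.24, 0.2]]
```

>>> {"api": "carry_out", "payload": {
  "targets": [
    [[0,0,-0.04,0,0,0,0.2],[0,0,-0.12,0,0,0,0.2],[0,0,-0.18,0,0,0,0.2],[0,0,-0.18,0,0,0,0.2],[0,0,-0.18,0,0,0,0.2]]
  ]
}}

```text
time_s: 4.32
position: [0.6308, 0.1058, 0.1793]
orientation: [-2.443, -1.974, 0.002]
ft_force: [0.6, 0.1, -2.6]
gripper_width: 0.0382
gripper_force: 60.7
```

```bash
python3 -c "
from h import *
print(read_state()['gripper_width'])
plan(.34,-.39,.2,.134,hand=.2)"
```

```text
0.03819804022507342
at [0.6308 0.1058 0.1793] thy -0.212 n 11
[[-0.198, -0.065, -0.007, -0.001, 0.0, -0.262, 0.2], [-0.196, -0.072, -0.007, -0.001, 0.0, -0.262, 0.2], [-0.194, -0.078, -0.007, -0.001, 0.0, -0.262, 0.2], [-0.191, -0.084, -0.007, -0.001, 0.0, -0.262, 0.2], [-0.189, -0.09, -0.007, -0.001, 0.0, -0.262, 0.2]]
[[-0.186, -0.096, -0.007, -0.001, 0.0, -0.262, 0.2], [-0.183, -0.102, -0.007, -0.001, 0.0, -0.262, 0.2], [-0.179, -0.107, -0.007, -0.001, 0.0, -0.262, 0.2], [-0.176, -0.113, -0.007, -0.001, 0.0, -0.262, 0.2], [-0.172, -0.118, -0.008, -0.001, 0.0, -0.262, 0.2]]
[[-0.169, -0.124, -0.008, -0.001, 0.0, -0.262, 0.2]]
```

>>> {"api": "carry_out", "payload": {
  "targets": [
    [[-0.198,-0.065,-0.007,0,0,-0.262,0.2],[-0.196,-0.072,-0.007,0,0,-0.262,0.2],[-0.194,-0.078,-0.007,0,0,-0.262,0.2],[-0.191,-0.084,-0.007,0,0,-0.262,0.2],[-0.189,-0.09,-0.007,0,0,-0.262,0.2]]
  ]
}}

```text
time_s: 4.95
position: [0.4977, -0.1205, 0.1869]
orientation: [-2.28, -2.161, 0.001]
ft_force: [0.9, 0.4, -2.8]
gripper_width: 0.0381
gripper_force: 61.1
```

>>> {"api": "carry_out", "payload": {
  "targets": [
    [[-0.186,-0.096,-0.007,0,0,-0.262,0.2],[-0.183,-0.102,-0.007,0,0,-0.262,0.2],[-0.179,-0.107,-0.007,0,0,-0.262,0.2],[-0.176,-0.113,-0.007,0,0,-0.262,0.2],[-0.172,-0.118,-0.008,0,0,-0.262,0.2]]
  ]
}}

```text
time_s: 5.58
position: [0.3655, -0.3456, 0.1959]
orientation: [-2.103, -2.333, -0.0]
ft_force: [0.8, -0.4, -3.2]
gripper_width: 0.0384
gripper_force: 61.1
```

>>> {"api": "carry_out", "payload": {
  "targets": [
    [[-0.169,-0.124,-0.008,0,0,-0.262,0.2],[0,0,0,0,0,0,0.2],[0,0,0,0,0,0,0.2]]
  ]
}}

```text
time_s: 5.95
position: [0.3402, -0.3893, 0.1976]
orientation: [-2.068, -2.364, -0.001]
ft_force: [0.0, 0.5, -4.1]
gripper_width: 0.0384
gripper_force: 61.1
```

Run:
```python
from h import *
print(read_state()['position'])
p,d=read_camera("wrist"); cv2.imwrite("pics/w2.png",p); np.save("w2.npy",d)
cv2.imwrite("pics/w2v.png",cv2.resize(p,(768,576),interpolation=cv2.INTER_CUBIC))
```

```text
[ 0.34016974 -0.38929418  0.19760565]
```

View pics/w2v.png

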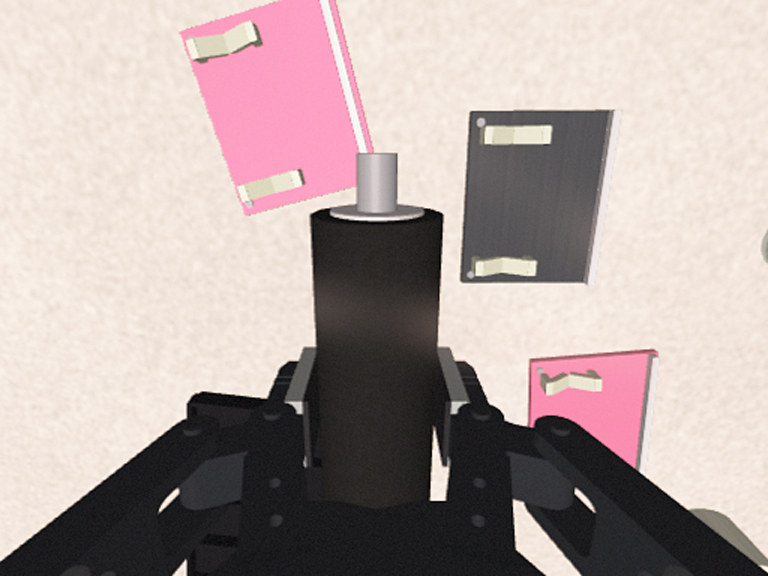

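The dark cradle lies at right of centre: its left plate edge runs (470,111)–(460,282) in the 1.5x picture and its rail top outer edge (621,110)–(596,285). The roller is held straight with its shaft end at (377,154).

```bash
cat >> h.py <<'E'
def up(pts,s=1.5): return (np.array(pts,float)+.5)/s-.5
E
python3 - <<'E'
from h import *
cp=campose("wrist")
A=at_z(cp,up([[470,111],[460.5,282.5]]),.008); e=A[0]-A[1]; th=np.arctan2(e[1],e[0]); print("left edge",A.round(4),np.linalg.norm(e),"yaw",th-np.pi/2)
y=e/np.linalg.norm(e); x=np.array([y[1],-y[0],0]); print("centre",A.mean(0)+.054*x)
B=at_z(cp,up([[621,110],[596,285]]),.016); e=B[0]-B[1];print("rail",np.linalg.norm(e),"yaw",np.arctan2(e[1],e[0])-np.pi/2, "x from left",(B.mean(0)-A.mean(0))@x)
# saddles tips z=.0244: far saddle corners, near
S=at_z(cp,up([[484,126],[552,126],[484,144],[551,143],[475,258],[537,262],[475,275],[536,275]]),.0225)
o=A.mean(0)+.054*x
print(np.c_[(S-o)@x,(S-o)@y].round(4))
# roller in hand: shaft end
d=np.load("w2.npy"); C=cloud(cp,d); s=read_state(); T=R.from_rotvec(s["orientation"])
for (a,b) in [(377,165),(377,200),(377,230),(377,300),(377,340)]:
    q=up([[a,b]])[0].round().astype(int); print(T.inv().apply(C[q[1],q[0]]-s["position"]).round(4))
E
```

```text
left edge [[ 0.3923 -0.2805  0.008 ]
 [ 0.4105 -0.4079  0.008 ]] 0.12871400004114797 yaw 0.14218218393765225
centre [ 0.45482673 -0.3365533   0.008     ]
rail 0.12831155049876397 yaw 0.15525319910465196 x from left 0.10433564241670933
[[-0.0467  0.0537]
 [ 0.0002  0.0534]
 [-0.0459  0.0419]
 [ 0.0008  0.0422]
 [-0.047  -0.0403]
 [ 0.0003 -0.0437]
 [-0.0461 -0.0537]
 [ 0.0006 -0.054 ]]
[ 0.0729 -0.0008 -0.0195]
[ 0.0634 -0.0008 -0.0182]
[ 0.0577 -0.0008 -0.0331]
[ 0.0386 -0.0008 -0.0334]
[ 0.0269 -0.0008 -0.0329]
```

The cradle pose is consistent between the top and wrist cameras: (0.4548, -0.3366), yaw 0.145. Next I go above the V.

```bash
python3 -c "
from h import *
plan(.4315,-.34,.09,.145,hand=.2,step=.04)"
```

```text
at [ 0.3406 -0.3889  0.1977] thy 0.135 n 4
[[0.036, 0.097, 0.108, -0.0, -0.003, -0.021, 0.2], [0.036, 0.097, 0.108, -0.0, -0.003, -0.021, 0.2], [0.036, 0.097, 0.108, -0.0, -0.003, -0.021, 0.2], [0.035, 0.097, 0.108, -0.0, -0.003, -0.021, 0.2]]
```

>>> {"api": "carry_out", "payload": {
  "targets": [
    [[0.036,0.097,0.108,0,0,-0.021,0.2],[0.036,0.097,0.108,0,0,-0.021,0.2],[0.036,0.097,0.108,0,0,-0.021,0.2],[0.035,0.097,0.108,0,0,-0.021,0.2],[0,0,0,0,0,0,0.2]]
  ]
}}

```text
time_s: 6.62
position: [0.4319, -0.337, 0.0869]
orientation: [-2.045, -2.376, -0.002]
ft_force: [0.2, 0.1, -2.6]
gripper_width: 0.038
gripper_force: 61.1
```

```bash
python3 -c "
from h import *
plan(.4315,-.34,.0245,.145,hand=.2,step=.018)"
```

```text
at [ 0.4319 -0.337   0.0869] thy 0.149 n 4
[[-0.003, -0.001, 0.062, -0.008, -0.012, 0.009, 0.2], [-0.003, -0.001, 0.062, -0.008, -0.012, 0.009, 0.2], [-0.003, -0.001, 0.062, -0.008, -0.012, 0.009, 0.2], [-0.003, -0.001, 0.062, -0.008, -0.012, 0.009, 0.2]]
```

>>> {"api": "carry_out", "payload": {
  "targets": [
    [[-0.003,-0.001,0.062,-0.008,-0.012,0.009,0.2],[-0.003,-0.001,0.062,-0.008,-0.012,0.009,0.2],[-0.003,-0.001,0.062,-0.008,-0.012,0.009,0.2],[-0.003,-0.001,0.05,-0.008,-0.012,0.009,0.2],[0,0,0,0,0,0,0.2]]
  ]
}}

```text
time_s: 7.25
position: [0.4301, -0.3435, 0.0293]
orientation: [2.059, 2.368, -0.001]
ft_force: [-0.9, -0.5, -2.2]
gripper_width: 0.0381
gripper_force: 61.3
```

```bash
python3 -c "
from h import *
print(read_state()['ft_force'])
plan(.4315,-.34,.0243,.145,hand=.2,step=.018)"
```

```text
[-0.85700912 -0.54237548 -2.2025799 ]
at [ 0.4301 -0.3435  0.0293] thy 0.14 n 1
[[0.013, 0.008, 0.02, 0.015, 0.025, -0.045, 0.2]]
```

>>> {"api": "carry_out", "payload": {
  "targets": [
    [[0.01,0.006,0.01,0,0,0,0.2],[0,0,0.01,0,0,-0.03,0.2],[0,0,0,0,0,0,0.2],[0,0,0,0,0,0,0.2]]
  ]
}}

```text
time_s: 7.75
position: [0.4325, -0.3416, 0.0263]
orientation: [2.051, 2.37, -0.001]
ft_force: [-0.1, 0.0, -2.8]
gripper_width: 0.0384
gripper_force: 61.3
```

```bash
python3 -c "
from h import *
print(read_state()['ft_force'])
plan(.4315,-.34,.0243,.145,hand=.2,step=.018)"
```

```text
[-0.11413768  0.01125319 -2.82242657]
at [ 0.4325 -0.3416  0.0263] thy 0.144 n 1
[[0.007, -0.003, 0.008, 0.035, 0.051, -0.01, 0.2]]
```

>>> {"api": "carry_out", "payload": {
  "targets": [
    [[0.004,-0.002,0.008,0,0.03,0,0.2],[0,0,0,0,0,0,0.2],[0,0,0,0,0,0,0.2]]
  ]
}}

```text
time_s: 8.12
position: [0.4318, -0.3406, 0.0241]
orientation: [2.053, 2.372, 0.003]
ft_force: [0.8, -0.6, -2.7]
gripper_width: 0.0382
gripper_force: 61.3
```

>>> {"api": "carry_out", "payload": {
  "targets": [
    [[0,0,0.004,0,0,0,0.2],[0,0,0,0,0,0,0.2],[0,0,0,0,0,0,0.2]]
  ]
}}

```text
time_s: 8.5
position: [0.432, -0.3407, 0.0237]
orientation: [2.053, 2.372, 0.003]
ft_force: [0.9, 2.0, 3.4]
gripper_width: 0.0383
gripper_force: 61.8
```

Contact force has risen, so the roller is seated. I'll open and retreat.

>>> {"api": "carry_out", "payload": {
  "targets": [
    [[0,0,0,0,0,0,0.5],[0,0,0,0,0,0,0.6],[0,0,0,0,0,0,0.8],[0,0,0,0,0,0,0.8],[0,0,0,0,0,0,0.8]]
  ]
}}

```text
time_s: 9.12
position: [0.4317, -0.3406, 0.023]
orientation: [2.053, 2.372, 0.002]
ft_force: [0.1, 0.7, 0.3]
gripper_width: 0.0683
gripper_force: 0.0
```

>>> {"api": "carry_out", "payload": {
  "targets": [
    [[0,0,-0.08,0,0,0,0.8],[0,0,-0.15,0,0,0,0.8],[0,0,-0.2,0,0,0,1],[0,0,-0.2,0,0,0,1],[0,0,0,0,0,0,1]]
  ]
}}

```text
time_s: 9.75
position: [0.4332, -0.3424, 0.1867]
orientation: [2.046, 2.363, 0.001]
ft_force: [-0.0, 1.0, -0.5]
gripper_width: 0.0856
gripper_force: 0.0
```

Run:
```python
from h import *
plan(.443,-.15,.16,-1.79)
p,d=read_camera("top"); cv2.imwrite("pics/t2.png",cv2.resize(p[150:260,220:400],None,fx=4,fy=4,interpolation=cv2.INTER_CUBIC))
```

```text
at [ 0.4332 -0.3424  0.1867] thy 0.144 n 17
[[0.045, 0.009, 0.006, 0.009, -0.002, 0.948, 1.0], [0.045, 0.004, 0.006, 0.009, -0.002, 0.948, 1.0], [0.045, -0.002, 0.006, 0.009, -0.002, 0.948, 1.0], [0.045, -0.007, 0.006, 0.009, -0.002, 0.948, 1.0], [0.044, -0.012, 0.006, 0.009, -0.002, 0.948, 1.0]]
[[0.042, -0.017, 0.006, 0.009, -0.002, 0.948, 1.0], [0.04, -0.021, 0.006, 0.009, -0.002, 0.948, 1.0], [0.037, -0.026, 0.006, 0.009, -0.002, 0.948, 1.0], [0.034, -0.03, 0.006, 0.009, -0.002, 0.948, 1.0], [0.031, -0.033, 0.006, 0.009, -0.002, 0.948, 1.0]]
[[0.027, -0.037, 0.006, 0.009, -0.002, 0.948, 1.0], [0.022, -0.04, 0.006, 0.009, -0.002, 0.948, 1.0], [0.018, -0.042, 0.006, 0.009, -0.002, 0.948, 1.0], [0.013, -0.044, 0.006, 0.009, -0.002, 0.948, 1.0], [0.008, -0.045, 0.006, 0.009, -0.002, 0.948, 1.0]]
[[0.003, -0.045, 0.006, 0.009, -0.002, 0.948, 1.0], [-0.002, -0.045, 0.006, 0.009, -0.002, 0.948, 1.0]]
```

View pics/t2.png

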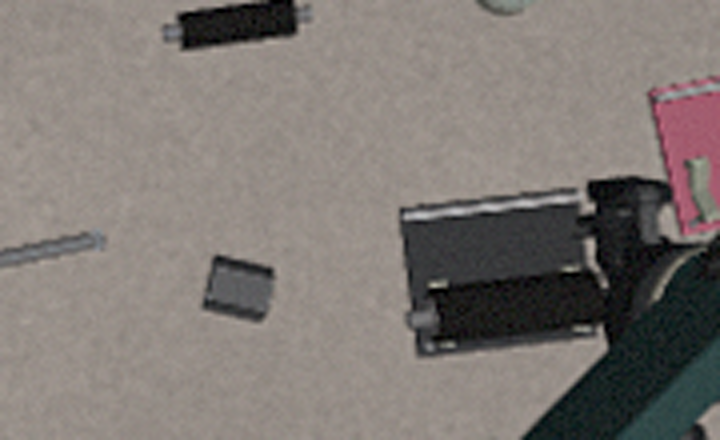

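The roller lies seated in the V at about (510,305) in the crop. Now for the tall chock.

>>> {"api": "carry_out", "payload": {
  "targets": [
    [[0.045,0.009,0.006,0.009,0,0.948,1],[0.045,0.004,0.006,0.009,0,0.948,1],[0.045,-0.002,0.006,0.009,0,0.948,1],[0.045,-0.007,0.006,0.009,0,0.948,1],[0.044,-0.012,0.006,0.009,0,0.948,1]]
  ]
}}

```text
time_s: 10.42
position: [0.4329, -0.2825, 0.1705]
orientation: [-2.64, -1.696, 0.004]
ft_force: [-0.2, 0.3, -0.2]
gripper_width: 0.0854
gripper_force: 0.0
```

>>> {"api": "carry_out", "payload": {
  "targets": [
    [[0.042,-0.017,0.006,0.009,0,0.948,1],[0.04,-0.021,0.006,0.009,0,0.948,1],[0.037,-0.026,0.006,0.009,0,0.948,1],[0.034,-0.03,0.006,0.009,0,0.948,1],[0.031,-0.033,0.006,0.009,0,0.948,1]]
  ]
}}

```text
time_s: 11.05
position: [0.4355, -0.226, 0.163]
orientation: [-3.006, -0.886, 0.011]
ft_force: [0.2, -0.1, -0.4]
gripper_width: 0.0854
gripper_force: 0.0
```

>>> {"api": "carry_out", "payload": {
  "targets": [
    [[0.027,-0.037,0.006,0.009,0,0.948,1],[0.022,-0.04,0.006,0.009,0,0.948,1],[0.018,-0.042,0.006,0.009,0,0.948,1],[0.013,-0.044,0.006,0.009,0,0.948,1],[0.008,-0.045,0.006,0.009,0,0.948,1]]
  ]
}}

```text
time_s: 11.68
position: [0.4383, -0.169, 0.1559]
orientation: [-3.132, -0.007, 0.016]
ft_force: [0.4, 0.0, 0.9]
gripper_width: 0.0856
gripper_force: 0.0
```

>>> {"api": "carry_out", "payload": {
  "targets": [
    [[0.003,-0.045,0.006,0.009,0,0.948,1],[-0.002,-0.045,0.006,0.009,0,0.948,1],[0,0,0,0,0,0,1],[0,0,0,0,0,0,1]]
  ]
}}

```text
time_s: 12.18
position: [0.4402, -0.1475, 0.1544]
orientation: [-3.113, 0.34, 0.015]
ft_force: [1.4, 0.5, -0.4]
gripper_width: 0.0856
gripper_force: 0.0
```

Run:
```python
from h import *
print(read_state()['position'],read_state()['joints'])
p,d=read_camera("wrist"); np.save("w3.npy",d)
cv2.imwrite("pics/w3v.png",cv2.resize(p,(768,576),interpolation=cv2.INTER_CUBIC))
```

```text
[ 0.44020312 -0.14745764  0.15437811] [-0.44956987 -0.06853881  1.68093096  0.00584403  1.54116742  1.33884366]
```

View pics/w3v.png

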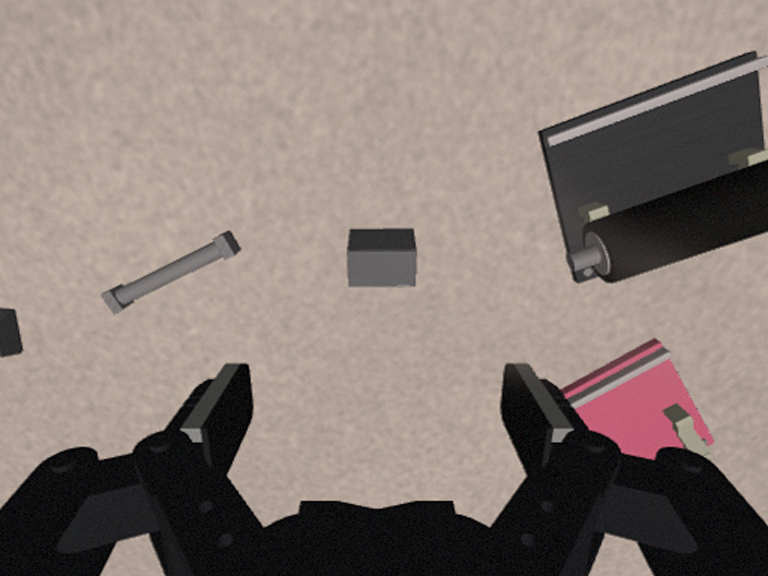

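The tall chock appears with its top face at (347,250)–(416,286) and its far foot edge along row 229.

Run:
```python
from h import *
cp=campose("wrist")
T=at_z(cp,up([[347.5,250],[416,250],[416,287],[347.3,287]]),.03);F=at_z(cp,up([[350,229],[414.5,229]]),0)
print(T.mean(0),np.linalg.norm(T[0]-T[1]),np.linalg.norm(T[1]-T[2]),"foot len",np.linalg.norm(F[0]-F[1]))
e=T[1]-T[0];print("ang",np.arctan2(e[1],e[0])); f=F[1]-F[0];print(np.arctan2(f[1],f[0]))
n=np.array([-e[1],e[0],0])/np.linalg.norm(e); c=F.mean(0)-.021*n; print("from foot",c)
plan(T.mean(0)[0],T.mean(0)[1],.008,np.arctan2(e[1],e[0]),step=.032)
```

```text
[ 0.43951995 -0.15046197  0.03      ] 0.043336163207060734 0.02477726281614266 foot len 0.04469233929810633
ang -1.786613292141717
-1.7870598451742952
from foot [ 0.43817472 -0.15060977  0.        ]
at [ 0.4404 -0.1477  0.1547] thy -1.789 n 5
[[0.001, 0.003, 0.117, -0.014, 0.016, -0.004, 1.0], [0.001, 0.003, 0.117, -0.014, 0.016, -0.004, 1.0], [0.0, 0.003, 0.117, -0.014, 0.016, -0.004, 1.0], [0.0, 0.003, 0.117, -0.014, 0.016, -0.004, 1.0], [0.0, 0.003, 0.117, -0.014, 0.016, -0.004, 1.0]]
```

>>> {"api": "carry_out", "payload": {
  "targets": [
    [[-0.001,0.002,0.117,-0.014,0.016,0,1],[-0.001,0.002,0.117,-0.014,0.016,0,1],[-0.001,0.002,0.117,-0.014,0.016,0,1],[-0.001,0.002,0.117,-0.014,0.016,0,1],[0,0,0.107,-0.014,0.016,0,1]]
  ]
}}

```text
time_s: 12.85
position: [0.4385, -0.1487, 0.0105]
orientation: [3.122, -0.343, 0.001]
ft_force: [0.1, 0.8, 0.0]
gripper_width: 0.0854
gripper_force: 0.0
```

>>> {"api": "carry_out", "payload": {
  "targets": [
    [[0,0,0,0,0,0,1],[0,0,0,0,0,0,1]]
  ]
}}

```text
time_s: 13.1
position: [0.4395, -0.1489, 0.0126]
orientation: [3.122, -0.344, 0.004]
ft_force: [-0.3, 0.7, 0.9]
gripper_width: 0.0853
gripper_force: 0.0
```

```bash
python3 -c "
from h import *
plan(.439,-.1505,.008,-1.787)"
```

```text
at [ 0.4395 -0.1489  0.0126] thy -1.79 n 1
[[-0.001, 0.007, 0.018, 0.004, -0.022, -0.026, 1.0]]
```

>>> {"api": "carry_out", "payload": {
  "targets": [
    [[0,0.006,0.01,0,-0.02,0,1],[0,0,0,0,0,0,0.6],[0,0,0,0,0,0,0.3],[0,0,0,0,0,0,0.3],[0,0,0,0,0,0,0.3]]
  ]
}}

```text
time_s: 13.72
position: [0.4391, -0.15, 0.0099]
orientation: [3.122, -0.344, 0.0]
ft_force: [1.0, 0.0, 3.9]
gripper_width: 0.0424
gripper_force: 63.4
```

>>> {"api": "carry_out", "payload": {
  "targets": [
    [[0,0,0,0,0,0,0.3],[0,0,0,0,0,0,0.3],[0,0,0,0,0,0,0.3]]
  ]
}}

```text
time_s: 14.1
position: [0.4391, -0.15, 0.0098]
orientation: [3.122, -0.344, 0.0]
ft_force: [-0.2, -0.2, 5.0]
gripper_width: 0.043
gripper_force: 63.5
```

>>> {"api": "carry_out", "payload": {
  "targets": [
    [[0,0,-0.06,0,0,0,0.3],[0,0,-0.14,0,0,0,0.3],[0,0,-0.16,0,0,0,0.3],[0,0,-0.12,0,0,0,0.3],[0,0,0,0,0,0,0.3]]
  ]
}}

```text
time_s: 14.72
position: [0.4401, -0.1505, 0.1322]
orientation: [3.121, -0.344, 0.007]
ft_force: [0.2, 0.5, -1.0]
gripper_width: 0.0431
gripper_force: 63.0
```

```bash
python3 -c "
from h import *
plan(.4711,-.3342,.1,-1.426,hand=.3,step=.045)"
```

```text
at [ 0.4401 -0.1505  0.1322] thy -1.79 n 5
[[0.056, 0.138, 0.026, 0.004, -0.007, -0.607, 0.3], [0.046, 0.142, 0.026, 0.004, -0.007, -0.607, 0.3], [0.035, 0.145, 0.026, 0.004, -0.007, -0.607, 0.3], [0.025, 0.147, 0.026, 0.004, -0.007, -0.607, 0.3], [0.014, 0.148, 0.026, 0.004, -0.007, -0.607, 0.3]]
```

>>> {"api": "carry_out", "payload": {
  "targets": [
    [[0.056,0.138,0.026,0.004,-0.007,-0.607,0.3],[0.046,0.142,0.026,0.004,-0.007,-0.607,0.3],[0.035,0.145,0.026,0.004,-0.007,-0.607,0.3],[0.025,0.147,0.026,0.004,-0.007,-0.607,0.3],[0.014,0.148,0.026,0.004,-0.007,-0.607,0.3]]
  ]
}}

```text
time_s: 15.35
position: [0.4683, -0.3337, 0.0938]
orientation: [-3.127, -0.23, 0.013]
ft_force: [0.7, 0.5, -0.7]
gripper_width: 0.0424
gripper_force: 62.8
```

>>> {"api": "carry_out", "payload": {
  "targets": [
    [[0,0,0,0,0,0,0.3],[0,0,0,0,0,0,0.3],[0,0,0,0,0,0,0.3]]
  ]
}}

```text
time_s: 15.72
position: [0.4691, -0.3322, 0.096]
orientation: [-3.129, -0.228, 0.009]
ft_force: [0.3, -0.8, -1.0]
gripper_width: 0.0431
gripper_force: 62.9
```

Run:
```python
from h import *
plan(.4711,-.3342,.022,-1.426,hand=.3,step=.02)
p,d=read_camera("wrist"); np.save("w4.npy",d)
cv2.imwrite("pics/w4v.png",cv2.resize(p,(768,576),interpolation=cv2.INTER_CUBIC))
```

```text
at [ 0.4691 -0.3322  0.096 ] thy -1.425 n 4
[[0.002, 0.003, 0.074, -0.009, 0.011, 0.002, 0.3], [0.002, 0.002, 0.074, -0.009, 0.011, 0.002, 0.3], [0.002, 0.002, 0.074, -0.009, 0.011, 0.002, 0.3], [0.002, 0.002, 0.074, -0.009, 0.011, 0.002, 0.3]]
```

View pics/w4v.png

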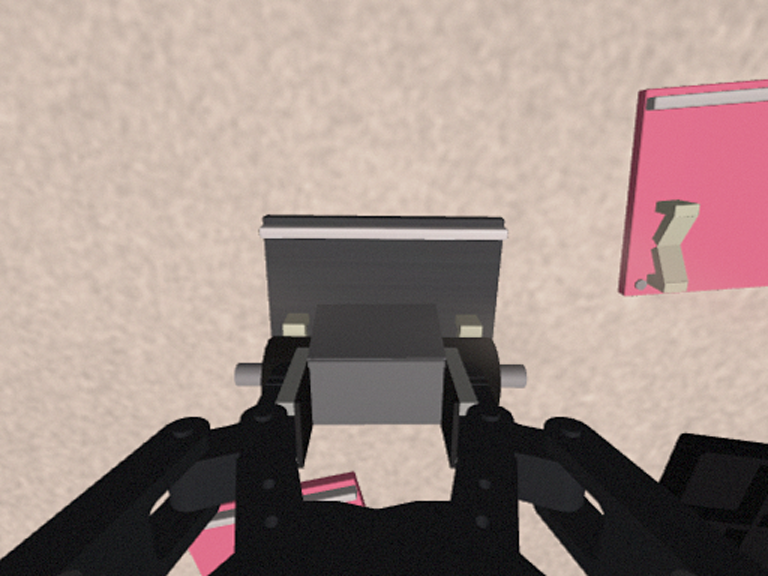

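The chock is held squarely over the channel, with the rail at row 232 (columns 260–506) and the roller ends at columns 235 and 525.

Run:
```python
from h import *
cp=campose("wrist"); yaw=.145
x=np.array([np.cos(yaw),np.sin(yaw),0]); y=np.array([-x[1],x[0],0]); o=np.array([.4548,-.3366,0])
def q(n,p,z):
    P=at_z(cp,up(p),z); e=P[1]-P[0]; print(n,((P.mean(0)-o)@x).round(4),((P.mean(0)-o)@y).round(4),np.linalg.norm(e).round(4),(np.arctan2(e[1],e[0])+np.pi/2).round(3))
q("far edge plate (x .054)",[[263,218],[504,218]],.008)
q("rail top inner (.044)",[[260,236.5],[506,236.5]],.016)
q("shaft ends (x -.024)",[[235,374],[525.5,376]],.0371)
d=np.load("w4.npy"); C=cloud(cp,d); s=read_state(); T=R.from_rotvec(s["orientation"])
for a,b in [(376,310),(376,350),(376,357),(376,365),(376,415),(318,380),(435,380)]:
    k=up([[a,b]])[0].round().astype(int); print(T.inv().apply(C[k[1],k[0]]-s["position"]).round(4))
```

```text
far edge plate (x .054) 0.0542 -0.0014 0.1286 0.147
rail top inner (.044) 0.0459 -0.0011 0.1284 0.147
shaft ends (x -.024) -0.0238 0.0001 0.1529 0.141
[ 0.0203 -0.0001  0.005 ]
[ 0.0145 -0.     -0.0159]
[ 0.0136 -0.     -0.0194]
[ 0.0117 -0.     -0.0208]
[-0.0069 -0.     -0.0201]
[ 0.0056 -0.0184 -0.0196]
[ 0.0063  0.0191 -0.0206]
```

>>> {"api": "carry_out", "payload": {
  "targets": [
    [[0.002,0.003,0.074,-0.009,0.011,0,0.3],[0.002,0.002,0.074,-0.009,0.011,0,0.3],[0.002,0.002,0.074,-0.009,0.011,0,0.3],[0.002,0.002,0.062,-0.009,0.011,0,0.3],[0,0,0,0,0,0,0.3]]
  ]
}}

```text
time_s: 16.4
position: [0.47, -0.3343, 0.0227]
orientation: [-3.131, -0.227, 0.005]
ft_force: [-0.5, -0.4, -0.6]
gripper_width: 0.0425
gripper_force: 63.0
```

>>> {"api": "carry_out", "payload": {
  "targets": [
    [[0,0,0,0,0,0,0.3],[0,0,0,0,0,0,0.3]]
  ]
}}

```text
time_s: 16.65
position: [0.4719, -0.3359, 0.0263]
orientation: [3.131, 0.227, 0.003]
ft_force: [-0.4, -0.2, -1.0]
gripper_width: 0.0428
gripper_force: 63.0
```

```bash
python3 -c "
from h import *
plan(.4711,-.3342,.0178,-1.426,hand=.3,step=.045)"
```

```text
at [ 0.4719 -0.3359  0.0263] thy -1.426 n 1
[[-0.002, -0.007, 0.034, 0.02, -0.014, -0.001, 0.3]]
```

>>> {"api": "carry_out", "payload": {
  "targets": [
    [[-0.002,-0.004,0.014,0.01,-0.01,0,0.3],[0,0,0.012,0,0,0,0.3],[0,0,0,0,0,0,0.3],[0,0,0,0,0,0,0.3],[0,0,0,0,0,0,0.3]]
  ]
}}

```text
time_s: 17.27
position: [0.4708, -0.3345, 0.0189]
orientation: [-3.133, -0.227, 0.001]
ft_force: [-0.4, -0.3, 0.8]
gripper_width: 0.0427
gripper_force: 63.0
```

```bash
python3 -c "
from h import *
plan(.4711,-.3342,.0178,-1.426,hand=.3,step=.045)"
```

```text
at [ 0.4708 -0.3345  0.0189] thy -1.426 n 1
[[0.001, -0.001, 0.004, -0.002, 0.006, 0.0, 0.3]]
```

>>> {"api": "carry_out", "payload": {
  "targets": [
    [[0,0,0.004,0,0,0,0.3],[0,0,0,0,0,0,0.3],[0,0,0.003,0,0,0,0.3],[0,0,0,0,0,0,0.3],[0,0,0,0,0,0,0.3]]
  ]
}}

```text
time_s: 17.9
position: [0.4708, -0.3345, 0.0179]
orientation: [3.133, 0.227, -0.001]
ft_force: [-1.8, 1.6, 4.7]
gripper_width: 0.0428
gripper_force: 63.6
```

>>> {"api": "carry_out", "payload": {
  "targets": [
    [[0,0,0,0,0,0,0.6],[0,0,0,0,0,0,0.75],[0,0,0,0,0,0,0.75],[0,0,0,0,0,0,0.75],[0,0,0,0,0,0,0.75]]
  ]
}}

```text
time_s: 18.52
position: [0.4707, -0.3344, 0.0169]
orientation: [-3.133, -0.227, 0.001]
ft_force: [0.1, 1.1, -0.0]
gripper_width: 0.0641
gripper_force: 0.0
```

>>> {"api": "carry_out", "payload": {
  "targets": [
    [[0,0,-0.06,0,0,0,0.75],[0,0,-0.13,0,0,0,0.75],[0,0,-0.2,0,0,0,1],[0,0,-0.2,0,0,0,1],[0,0,0,0,0,0,1]]
  ]
}}

```text
time_s: 19.15
position: [0.4735, -0.3366, 0.1724]
orientation: [3.124, 0.227, 0.014]
ft_force: [0.9, 0.0, -0.5]
gripper_width: 0.0854
gripper_force: 0.0
```

Run:
```python
from h import *
plan(.63,-.147,.17,.172)
p,d=read_camera("wrist"); 
cv2.imwrite("pics/w5v.png",cv2.resize(p,(768,576),interpolation=cv2.INTER_CUBIC))
```

```text
at [ 0.4735 -0.3366  0.1724] thy -1.426 n 14
[[0.052, -0.047, 0.001, 0.009, 0.001, -0.951, 1.0], [0.057, -0.041, 0.001, 0.009, 0.001, -0.951, 1.0], [0.061, -0.034, 0.001, 0.009, 0.001, -0.951, 1.0], [0.065, -0.027, 0.001, 0.009, 0.001, -0.951, 1.0], [0.068, -0.019, 0.001, 0.009, 0.001, -0.951, 1.0]]
[[0.069, -0.012, 0.001, 0.009, 0.001, -0.951, 1.0], [0.07, -0.004, 0.001, 0.009, 0.001, -0.951, 1.0], [0.07, 0.004, 0.001, 0.009, 0.001, -0.951, 1.0], [0.069, 0.012, 0.001, 0.009, 0.001, -0.951, 1.0], [0.067, 0.02, 0.001, 0.009, 0.001, -0.951, 1.0]]
[[0.065, 0.028, 0.001, 0.009, 0.001, -0.951, 1.0], [0.061, 0.035, 0.001, 0.009, 0.001, -0.951, 1.0], [0.057, 0.042, 0.001, 0.009, 0.001, -0.951, 1.0], [0.052, 0.048, 0.001, 0.009, 0.001, -0.951, 1.0]]
```

View pics/w5v.png

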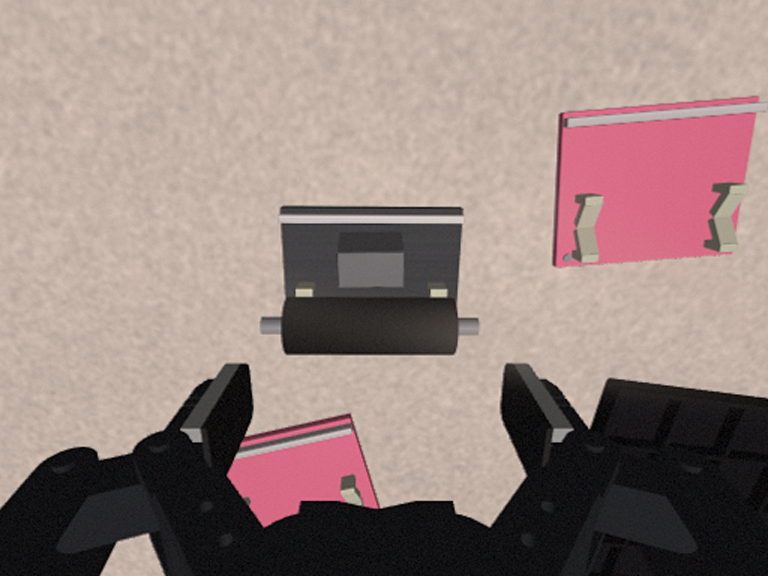

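The tall chock stands upright at about (371,262), between the V and the rail, and the roller is still seated. Now the slim roller.

>>> {"api": "carry_out", "payload": {
  "targets": [
    [[0.052,-0.047,0.001,0.009,0,-0.951,1],[0.057,-0.041,0.001,0.009,0,-0.951,1],[0.061,-0.034,0.001,0.009,0,-0.951,1],[0.065,-0.027,0.001,0.009,0,-0.951,1],[0.068,-0.019,0.001,0.009,0,-0.951,1]]
  ]
}}

```text
time_s: 19.82
position: [0.5263, -0.2658, 0.1616]
orientation: [-2.933, -1.102, 0.005]
ft_force: [-0.6, 0.4, -0.2]
gripper_width: 0.0855
gripper_force: 0.0
```

>>> {"api": "carry_out", "payload": {
  "targets": [
    [[0.069,-0.012,0.001,0.009,0,-0.951,1],[0.07,-0.004,0.001,0.009,0,-0.951,1],[0.07,0.004,0.001,0.009,0,-0.951,1],[0.069,0.012,0.001,0.009,0,-0.951,1],[0.067,0.02,0.001,0.009,0,-0.951,1]]
  ]
}}

```text
time_s: 20.45
position: [0.5816, -0.1981, 0.1605]
orientation: [-2.5, -1.88, 0.005]
ft_force: [-0.2, 0.3, 0.2]
gripper_width: 0.0856
gripper_force: 0.0
```

>>> {"api": "carry_out", "payload": {
  "targets": [
    [[0.065,0.028,0.001,0.009,0,-0.951,1],[0.061,0.035,0.001,0.009,0,-0.951,1],[0.057,0.042,0.001,0.009,0,-0.951,1],[0.052,0.048,0.001,0.009,0,-0.951,1],[0,0,0,0,0,0,1]]
  ]
}}

```text
time_s: 21.08
position: [0.6268, -0.1434, 0.1595]
orientation: [-2.011, -2.391, 0.004]
ft_force: [-0.4, -0.6, 0.1]
gripper_width: 0.0856
gripper_force: 0.0
```

>>> {"api": "carry_out", "payload": {
  "targets": [
    [[0,0,0,0,0,0,1],[0,0,0,0,0,0,1],[0,0,0,0,0,0,1]]
  ]
}}

```text
time_s: 21.45
position: [0.6269, -0.1451, 0.1614]
orientation: [-2.015, -2.391, 0.002]
ft_force: [0.1, -0.7, -1.1]
gripper_width: 0.0857
gripper_force: 0.0
```

Run:
```python
from h import *
plan(.63,-.147,.17,.172)
p,d=read_camera("wrist"); 
cv2.imwrite("pics/w6v.png",cv2.resize(p,(768,576),interpolation=cv2.INTER_CUBIC))
```

```text
at [ 0.6269 -0.1451  0.1614] thy 0.17 n 1
[[-0.009, 0.011, -0.035, -0.086, -0.083, -0.013, 1.0]]
```

View pics/w6v.png

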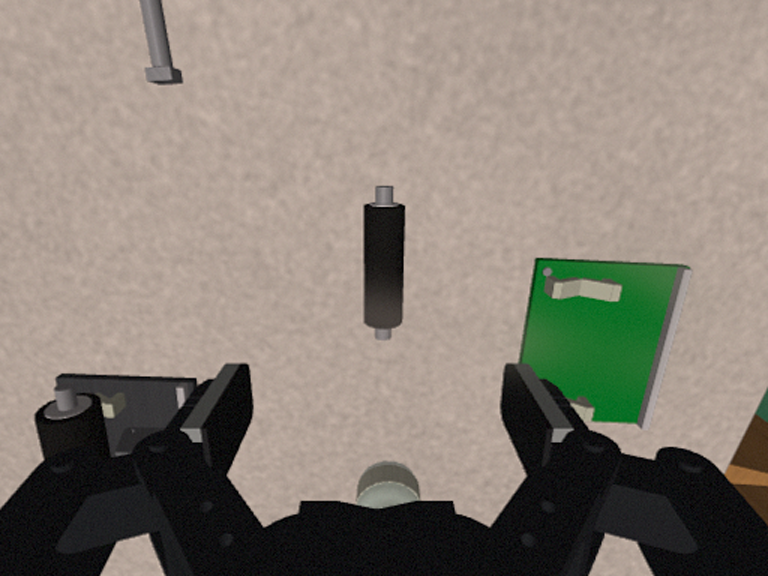

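The slim roller's shaft ends are at (384,185) and (383,339). The jar at (388,485) is well clear of the descent.

Run:
```python
from h import *
cp=campose("wrist")
P=at_z(cp,up([[384.3,185.5],[383,339.5]]),.015); d=P[1]-P[0]; c=P.mean(0); a=np.arctan2(d[1],d[0])
print(c,np.linalg.norm(d),a)
plan(c[0],c[1],.010,a+np.pi/2,step=.031)
```

```text
[ 0.6296912  -0.14609548  0.015     ] 0.11015952376073601 -1.4027511952088059
at [ 0.627  -0.145   0.1615] thy 0.171 n 5
[[-0.002, 0.003, 0.121, -0.017, -0.017, 0.004, 1.0], [-0.002, 0.003, 0.121, -0.017, -0.017, 0.004, 1.0], [-0.002, 0.003, 0.121, -0.017, -0.017, 0.004, 1.0], [-0.002, 0.002, 0.121, -0.017, -0.017, 0.004, 1.0], [-0.001, 0.002, 0.121, -0.017, -0.017, 0.004, 1.0]]
```

>>> {"api": "carry_out", "payload": {
  "targets": [
    [[-0.002,0.003,0.121,-0.017,-0.017,0,1],[-0.002,0.003,0.121,-0.017,-0.017,0,1],[-0.002,0.003,0.121,-0.017,-0.017,0,1],[-0.002,0.002,0.121,-0.017,-0.017,0,1],[-0.001,0.002,0.101,-0.017,-0.017,0,1]]
  ]
}}

```text
time_s: 22.12
position: [0.6292, -0.1456, 0.0138]
orientation: [-2.023, -2.403, 0.001]
ft_force: [0.5, -0.7, -0.8]
gripper_width: 0.0854
gripper_force: 0.0
```

>>> {"api": "carry_out", "payload": {
  "targets": [
    [[0,0,0,0,0,0,1],[0,0,0,0,0,0,1],[0,0,0,0,0,0,1]]
  ]
}}

```text
time_s: 22.5
position: [0.631, -0.1459, 0.0172]
orientation: [2.021, 2.401, 0.002]
ft_force: [0.1, -0.1, 0.4]
gripper_width: 0.0851
gripper_force: 0.0
```

```bash
python3 -c "
from h import *
plan(.6297,-.1461,.0045,.168)"
```

```text
at [ 0.631  -0.1459  0.0172] thy 0.172 n 1
[[0.0, -0.005, 0.051, 0.026, 0.015, 0.03, 1.0]]
```

>>> {"api": "carry_out", "payload": {
  "targets": [
    [[0,-0.004,0.025,0.02,0.01,0.03,1],[0,0,0.022,0,0,0,1],[0,0,0,0,0,0,1],[0,0,0,0,0,0,1]]
  ]
}}

```text
time_s: 23.0
position: [0.6287, -0.1455, 0.0031]
orientation: [-2.025, -2.398, 0.002]
ft_force: [0.7, 0.2, -0.0]
gripper_width: 0.0856
gripper_force: 0.0
```

>>> {"api": "carry_out", "payload": {
  "targets": [
    [[0,0,0,0,0,0,0.6],[0,0,0,0,0,0,0.3],[0,0,0,0,0,0,0.15],[0,0,0,0,0,0,0.15],[0,0,0,0,0,0,0.15]]
  ]
}}

```text
time_s: 23.62
position: [0.6291, -0.1457, 0.0037]
orientation: [-2.026, -2.399, 0.001]
ft_force: [0.8, 0.2, 1.1]
gripper_width: 0.0259
gripper_force: 59.3
```

>>> {"api": "carry_out", "payload": {
  "targets": [
    [[0,0,0,0,0,0,0.15],[0,0,0,0,0,0,0.15],[0,0,0,0,0,0,0.15]]
  ]
}}

```text
time_s: 24.0
position: [0.6291, -0.1457, 0.0037]
orientation: [-2.026, -2.399, 0.001]
ft_force: [1.0, -0.6, 2.2]
gripper_width: 0.0257
gripper_force: 59.3
```

>>> {"api": "carry_out", "payload": {
  "targets": [
    [[0,0,-0.04,0,0,0,0.15],[0,0,-0.12,0,0,0,0.15],[0,0,-0.18,0,0,0,0.15],[0,0,-0.18,0,0,0,0.15],[0,0,-0.18,0,0,0,0.15]]
  ]
}}

```text
time_s: 24.62
position: [0.6284, -0.1455, 0.1791]
orientation: [-2.024, -2.397, 0.003]
ft_force: [0.3, 0.1, -1.2]
gripper_width: 0.0261
gripper_force: 59.2
```

```bash
python3 -c "
from h import *
print(read_state()['gripper_width'])
plan(.34,.29,.19,.07,hand=.15)"
```

```text
0.02606573016184888
at [ 0.6284 -0.1455  0.1791] thy 0.168 n 10
[[0.191, -0.085, -0.004, -0.004, -0.001, 0.082, 0.15], [0.19, -0.086, -0.004, -0.004, -0.001, 0.082, 0.15], [0.189, -0.088, -0.004, -0.004, -0.001, 0.082, 0.15], [0.188, -0.09, -0.004, -0.004, -0.001, 0.082, 0.15], [0.188, -0.092, -0.004, -0.004, -0.001, 0.082, 0.15]]
[[0.187, -0.094, -0.004, -0.004, -0.001, 0.082, 0.15], [0.186, -0.096, -0.004, -0.004, -0.001, 0.082, 0.15], [0.185, -0.098, -0.004, -0.004, -0.001, 0.082, 0.15], [0.184, -0.099, -0.004, -0.004, -0.001, 0.082, 0.15], [0.183, -0.101, -0.004, -0.004, -0.001, 0.082, 0.15]]
```

>>> {"api": "carry_out", "payload": {
  "targets": [
    [[0.191,-0.085,-0.004,0,0,0.082,0.15],[0.19,-0.086,-0.004,0,0,0.082,0.15],[0.189,-0.088,-0.004,0,0,0.082,0.15],[0.188,-0.09,-0.004,0,0,0.082,0.15],[0.188,-0.092,-0.004,0,0,0.082,0.15]]
  ]
}}

```text
time_s: 25.25
position: [0.4834, 0.0731, 0.1835]
orientation: [-2.084, -2.346, 0.003]
ft_force: [0.8, 0.1, -1.5]
gripper_width: 0.0259
gripper_force: 59.3
```

>>> {"api": "carry_out", "payload": {
  "targets": [
    [[0.187,-0.094,-0.004,0,0,0.082,0.15],[0.186,-0.096,-0.004,0,0,0.082,0.15],[0.185,-0.098,-0.004,0,0,0.082,0.15],[0.184,-0.099,-0.004,0,0,0.082,0.15],[0.183,-0.101,-0.004,0,0,0.082,0.15]]
  ]
}}

```text
time_s: 25.88
position: [0.3392, 0.2908, 0.1892]
orientation: [-2.142, -2.295, 0.003]
ft_force: [0.9, 1.6, -0.9]
gripper_width: 0.0257
gripper_force: 59.3
```

>>> {"api": "carry_out", "payload": {
  "targets": [
    [[0,0,0,0,0,0,0.15],[0,0,0,0,0,0,0.15],[0,0,0,0,0,0,0.15],[0,0,0,0,0,0,0.15]]
  ]
}}

```text
time_s: 26.38
position: [0.3415, 0.289, 0.1892]
orientation: [-2.144, -2.293, 0.003]
ft_force: [-0.3, 1.0, -0.7]
gripper_width: 0.0255
gripper_force: 59.3
```

Run:
```python
from h import *
p,d=read_camera("wrist"); np.save("w7.npy",d); cv2.imwrite("pics/w7.png",p)
cv2.imwrite("pics/w7v.png",cv2.resize(p,(768,576),interpolation=cv2.INTER_CUBIC))
```

```text
(no output)
```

View pics/w7v.png

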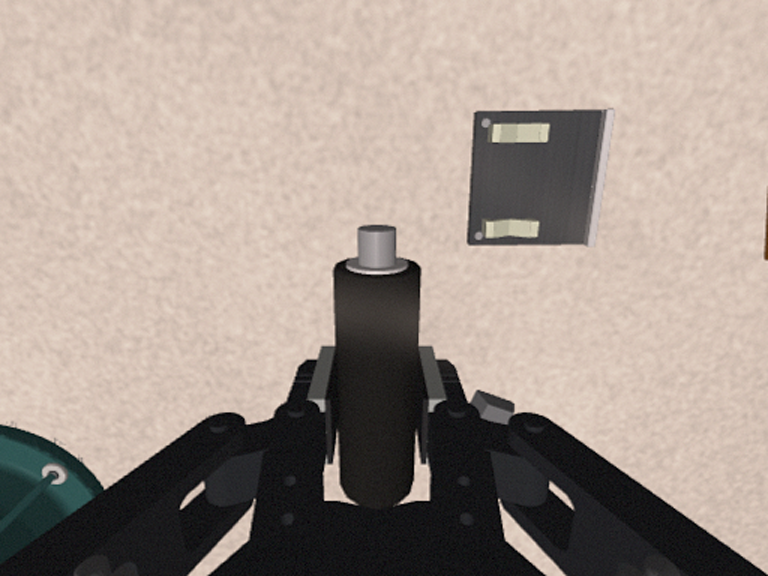

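The small cradle's left plate edge runs (474,111)–(468,244) and its rail's outer top edge (613,109)–(596,247). The roller is held straight, with its shaft end at (377,227).

Run:
```python
from h import *
cp=campose("wrist")
A=at_z(cp,up([[474.5,111],[468,244.5]]),.008); e=A[0]-A[1]; th=np.arctan2(e[1],e[0]); print("left",np.linalg.norm(e),"yaw",th-np.pi/2)
B=at_z(cp,up([[613,109],[596,247]]),.016); f=B[0]-B[1]; print("rail",np.linalg.norm(f),"yaw",np.arctan2(f[1],f[0])-np.pi/2)
y=(e+f)/np.linalg.norm(e+f); x=np.array([y[1],-y[0],0]); o=A.mean(0)+.048*x; print("centre",o, "rail x",(B.mean(0)-o)@x,"yaw",np.arctan2(x[1],x[0]))
S=at_z(cp,up([[492,124],[549,124],[491,142],[549,142],[486,222],[538,221],[485,236],[538,237]]),.0205)
print(np.c_[(S-o)@x,(S-o)@y].round(4))
d=np.load("w7.npy"); C=cloud(cp,d); s=read_state(); T=R.from_rotvec(s["orientation"])
for (a,b) in [(377,229),(377,232),(377,245),(377,275),(377,285),(377,330),(377,380)]:
    q=up([[a,b]])[0].round().astype(int); print(T.inv().apply(C[q[1],q[0]]-s["position"]).round(4))
```

```text
left 0.09490680676157717 yaw 0.08561966890361505
rail 0.0956633146235532 yaw 0.10382750159306897
centre [0.45302662 0.35040443 0.008     ] rail x 0.04476498766995655 yaw 0.09475972614239045
[[-0.038   0.0382]
 [ 0.0003  0.0372]
 [-0.0381  0.0267]
 [ 0.0014  0.0256]
 [-0.0387 -0.0282]
 [-0.0013 -0.0285]
 [-0.0389 -0.0385]
 [-0.0002 -0.0402]]
[ 0.0536 -0.0008 -0.0103]
[ 0.0538 -0.0008 -0.0157]
[ 0.0496 -0.0008 -0.0152]
[ 0.0411 -0.0008 -0.0183]
[ 0.0395 -0.0008 -0.0234]
[ 0.0258 -0.0007 -0.0244]
[ 0.0082 -0.0007 -0.0228]
```

```bash
python3 -c "
from h import *
plan(.434,.3475,.08,.085,hand=.15,step=.04)"
```

```text
at [0.3414 0.2892 0.1892] thy 0.068 n 4
[[0.052, 0.097, 0.109, -0.006, -0.001, -0.036, 0.15], [0.051, 0.097, 0.109, -0.006, -0.001, -0.036, 0.15], [0.051, 0.097, 0.109, -0.006, -0.001, -0.036, 0.15], [0.051, 0.097, 0.109, -0.006, -0.001, -0.036, 0.15]]
```

>>> {"api": "carry_out", "payload": {
  "targets": [
    [[0.052,0.097,0.109,0,0,-0.036,0.15],[0.051,0.097,0.109,0,0,-0.036,0.15],[0.051,0.097,0.109,0,0,-0.036,0.15],[0.051,0.097,0.109,0,0,-0.036,0.15],[0,0,0,0,0,0,0.15]]
  ]
}}

```text
time_s: 27.05
position: [0.4332, 0.3473, 0.0766]
orientation: [-2.122, -2.311, 0.012]
ft_force: [0.1, -0.2, -1.6]
gripper_width: 0.0255
gripper_force: 59.4
```

>>> {"api": "carry_out", "payload": {
  "targets": [
    [[0,0,0,0,0,0,0.15],[0,0,0,0,0,0,0.15],[0,0,0,0,0,0,0.15]]
  ]
}}

```text
time_s: 27.42
position: [0.4336, 0.3486, 0.0816]
orientation: [-2.122, -2.315, -0.002]
ft_force: [0.5, 0.3, -1.0]
gripper_width: 0.0259
gripper_force: 59.4
```

```bash
python3 -c "
from h import *
plan(.434,.3475,.026,.085,hand=.15,step=.018)"
```

```text
at [0.4336 0.3486 0.0816] thy 0.087 n 4
[[-0.001, 0.0, 0.056, -0.001, -0.004, 0.004, 0.15], [-0.001, 0.0, 0.056, -0.001, -0.004, 0.004, 0.15], [-0.001, 0.0, 0.056, -0.001, -0.004, 0.004, 0.15], [-0.001, 0.0, 0.056, -0.001, -0.004, 0.004, 0.15]]
```

>>> {"api": "carry_out", "payload": {
  "targets": [
    [[-0.001,0,0.056,0,0,0,0.15],[-0.001,0,0.056,0,0,0,0.15],[-0.001,0,0.056,0,0,0,0.15],[-0.001,0,0.05,0,0,0,0.15],[0,0,0,0,0,0,0.15]]
  ]
}}

```text
time_s: 28.05
position: [0.4322, 0.3468, 0.0236]
orientation: [-2.12, -2.313, 0.008]
ft_force: [0.3, -0.5, -1.7]
gripper_width: 0.0259
gripper_force: 59.4
```

>>> {"api": "carry_out", "payload": {
  "targets": [
    [[0,0,0,0,0,0,0.15],[0,0,0,0,0,0,0.15],[0,0,0,0,0,0,0.15]]
  ]
}}

```text
time_s: 28.42
position: [0.4338, 0.3478, 0.0263]
orientation: [-2.121, -2.314, 0.0]
ft_force: [0.5, 0.6, -1.7]
gripper_width: 0.0262
gripper_force: 59.4
```

```bash
python3 -c "
from h import *
plan(.434,.3475,.0215,.085,hand=.15,step=.018)"
```

```text
at [0.4338 0.3478 0.0263] thy 0.087 n 1
[[-0.001, 0.001, 0.019, -0.012, -0.012, 0.016, 0.15]]
```

>>> {"api": "carry_out", "payload": {
  "targets": [
    [[0,0,0.01,0,0,0,0.15],[0,0,0.009,0,0,0,0.15],[0,0,0,0,0,0,0.15],[0,0,0,0,0,0,0.15]]
  ]
}}

```text
time_s: 28.92
position: [0.4334, 0.3476, 0.0209]
orientation: [-2.121, -2.314, 0.002]
ft_force: [0.5, -0.2, -0.6]
gripper_width: 0.0261
gripper_force: 59.6
```

>>> {"api": "carry_out", "payload": {
  "targets": [
    [[0,0,0.005,0,0,0,0.15],[0,0,0,0,0,0,0.15],[0,0,0,0,0,0,0.15],[0,0,0,0,0,0,0.15]]
  ]
}}

```text
time_s: 29.42
position: [0.4339, 0.3477, 0.0204]
orientation: [-2.122, -2.315, -0.0]
ft_force: [0.0, -2.3, 5.8]
gripper_width: 0.0261
gripper_force: 59.9
```

>>> {"api": "carry_out", "payload": {
  "targets": [
    [[0,0,0,0,0,0,0.4],[0,0,0,0,0,0,0.55],[0,0,0,0,0,0,0.65],[0,0,0,0,0,0,0.65],[0,0,0,0,0,0,0.65]]
  ]
}}

```text
time_s: 30.05
position: [0.4333, 0.3475, 0.0195]
orientation: [-2.121, -2.314, 0.002]
ft_force: [0.3, -0.7, -0.3]
gripper_width: 0.0555
gripper_force: 0.0
```

>>> {"api": "carry_out", "payload": {
  "targets": [
    [[0,0,-0.06,0,0,0,0.65],[0,0,-0.12,0,0,0,0.65],[0,0,-0.2,0,0,0,1],[0,0,-0.2,0,0,0,1],[0,0,0,0,0,0,1]]
  ]
}}

```text
time_s: 30.68
position: [0.4366, 0.3493, 0.1723]
orientation: [2.122, 2.315, 0.019]
ft_force: [-0.4, 0.3, -0.0]
gripper_width: 0.0855
gripper_force: 0.0
```

```bash
python3 -c "
from h import *
plan(.45,.146,.16,1.356)"
```

```text
at [0.4366 0.3493 0.1723] thy 0.087 n 12
[[-0.068, -0.001, 0.004, 0.009, -0.0, -0.881, 1.0], [-0.067, -0.009, 0.004, 0.009, -0.0, -0.881, 1.0], [-0.066, -0.016, 0.004, 0.009, -0.0, -0.881, 1.0], [-0.064, -0.023, 0.004, 0.009, -0.0, -0.881, 1.0], [-0.061, -0.029, 0.004, 0.009, -0.0, -0.881, 1.0]]
[[-0.058, -0.036, 0.004, 0.009, -0.0, -0.881, 1.0], [-0.054, -0.041, 0.004, 0.009, -0.0, -0.881, 1.0], [-0.049, -0.047, 0.004, 0.009, -0.0, -0.881, 1.0], [-0.044, -0.052, 0.004, 0.009, -0.0, -0.881, 1.0], [-0.038, -0.056, 0.004, 0.009, -0.0, -0.881, 1.0]]
[[-0.032, -0.06, 0.004, 0.009, -0.0, -0.881, 1.0], [-0.026, -0.063, 0.004, 0.009, -0.0, -0.881, 1.0]]
```

>>> {"api": "carry_out", "payload": {
  "targets": [
    [[-0.068,-0.001,0.004,0,0,-0.881,1],[-0.067,-0.009,0.004,0,0,-0.881,1],[-0.066,-0.016,0.004,0,0,-0.881,1],[-0.064,-0.023,0.004,0,0,-0.881,1],[-0.061,-0.029,0.004,0,0,-0.881,1]]
  ]
}}

```text
time_s: 31.3
position: [0.4387, 0.2621, 0.1591]
orientation: [-1.438, -2.79, 0.002]
ft_force: [0.5, 0.7, -0.5]
gripper_width: 0.0853
gripper_force: 0.0
```

>>> {"api": "carry_out", "payload": {
  "targets": [
    [[-0.058,-0.036,0.004,0,0,-0.881,1],[-0.054,-0.041,0.004,0,0,-0.881,1],[-0.049,-0.047,0.004,0,0,-0.881,1],[-0.044,-0.052,0.004,0,0,-0.881,1],[-0.038,-0.056,0.004,0,0,-0.881,1]]
  ]
}}

```text
time_s: 31.92
position: [0.4441, 0.1774, 0.1541]
orientation: [-0.659, -3.068, 0.001]
ft_force: [-0.0, 0.4, 0.5]
gripper_width: 0.0851
gripper_force: 0.0
```

>>> {"api": "carry_out", "payload": {
  "targets": [
    [[-0.032,-0.06,0.004,0,0,-0.881,1],[-0.026,-0.063,0.004,0,0,-0.881,1],[0,0,0,0,0,0,1],[0,0,0,0,0,0,1],[0,0,0,0,0,0,1]]
  ]
}}

```text
time_s: 32.55
position: [0.4467, 0.1447, 0.1525]
orientation: [-0.337, -3.121, -0.001]
ft_force: [0.9, -0.1, -0.0]
gripper_width: 0.0855
gripper_force: 0.0
```

Run:
```python
from h import *
print(read_state()['position'])
p,d=read_camera("wrist"); np.save("w8.npy",d); cv2.imwrite("pics/w8.png",p)
cv2.imwrite("pics/w8v.png",cv2.resize(p,(768,576),interpolation=cv2.INTER_CUBIC))
```

```text
[0.4467157  0.14472303 0.1524993 ]
```

View pics/w8v.png

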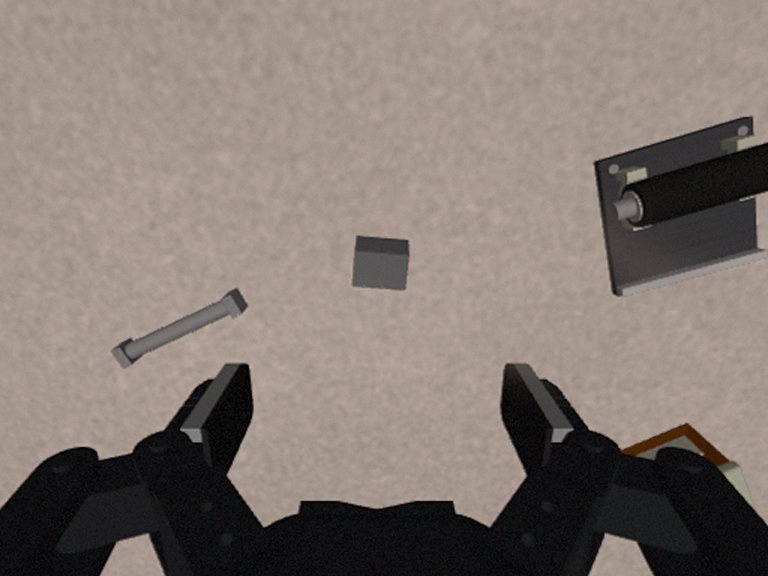

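The low chock's top face has corners (355,250), (409,254), (406,290) and (352,286). The slim roller is seated at the right, and the spindle end at (235,300) is clear.

Run:
```python
from h import *
cp=campose("wrist")
T=at_z(cp,up([[355,250.5],[409,254],[406,290.5],[352,287]]),.02);F=at_z(cp,up([[357,236],[408.5,240]]),0)
e=T[1]-T[0]+T[2]-T[3];a=np.arctan2(e[1],e[0]);c=T.mean(0)
print(c,np.linalg.norm(e)/2,np.linalg.norm(T[1]-T[2]),"ang",a)
n=np.array([-e[1],e[0],0])/np.linalg.norm(e); print("foot",F.mean(0)-.019*n,np.linalg.norm(F[0]-F[1]))
print("cradle left edge"); A=at_z(cp,up([[596,162],[616,295.5]]),.008); g=A[0]-A[1]; print(A,np.linalg.norm(g),np.arctan2(g[1],g[0]))
plan(c[0],c[1],.018,a,step=.03)
```

```text
[0.44762352 0.14682796 0.02      ] 0.03578724887891048 0.025219181794174473 ang 1.2887867055597846
foot [0.44885132 0.14700594 0.        ] 0.03579020295741304
cradle left edge
[[0.40965171 0.29597628 0.008     ]
 [0.50403117 0.30416341 0.008     ]] 0.09473390235184893 -3.0550623237488006
at [0.4467 0.1447 0.1525] thy 1.356 n 5
[[-0.001, 0.002, 0.108, 0.0, -0.005, 0.112, 1.0], [-0.001, 0.002, 0.108, 0.0, -0.005, 0.112, 1.0], [-0.0, 0.002, 0.108, 0.0, -0.005, 0.112, 1.0], [-0.0, 0.002, 0.108, 0.0, -0.005, 0.112, 1.0], [-0.0, 0.002, 0.108, 0.0, -0.005, 0.112, 1.0]]
```

>>> {"api": "carry_out", "payload": {
  "targets": [
    [[-0.002,0.002,0.108,0,0,0.112,1],[-0.001,0.002,0.108,0,0,0.112,1],[-0.001,0.002,0.108,0,0,0.112,1],[-0.001,0.002,0.108,0,0,0.112,1],[0,0.002,0.1,0,0,0.112,1]]
  ]
}}

```text
time_s: 33.22
position: [0.4481, 0.1468, 0.0185]
orientation: [-0.442, -3.107, -0.001]
ft_force: [0.7, -0.0, 0.1]
gripper_width: 0.0859
gripper_force: 0.0
```

>>> {"api": "carry_out", "payload": {
  "targets": [
    [[0,0,0,0,0,0,1],[0,0,0,0,0,0,1],[0,0,0,0,0,0,1]]
  ]
}}

```text
time_s: 33.6
position: [0.4495, 0.1467, 0.021]
orientation: [0.442, 3.11, 0.002]
ft_force: [-0.1, 0.7, 1.1]
gripper_width: 0.0857
gripper_force: 0.0
```

```bash
python3 -c "
from h import *
plan(.448,.147,.005,1.29)"
```

```text
at [0.4495 0.1467 0.021 ] thy 1.289 n 1
[[0.006, -0.001, 0.064, 0.01, -0.001, -0.011, 1.0]]
```

>>> {"api": "carry_out", "payload": {
  "targets": [
    [[0.002,0,0.032,0,0,0,1],[0.002,0,0.03,0,0,0,1],[0,0,0,0,0,0,1],[0,0,0,0,0,0,1],[0,0,0,0,0,0,1]]
  ]
}}

```text
time_s: 34.22
position: [0.4475, 0.1467, 0.0041]
orientation: [-0.442, -3.108, -0.001]
ft_force: [1.1, 0.1, -0.1]
gripper_width: 0.085
gripper_force: 0.0
```

>>> {"api": "carry_out", "payload": {
  "targets": [
    [[0,0,0,0,0,0,0.6],[0,0,0,0,0,0,0.35],[0,0,0,0,0,0,0.2],[0,0,0,0,0,0,0.2],[0,0,0,0,0,0,0.2]]
  ]
}}

```text
time_s: 34.85
position: [0.4477, 0.1467, 0.0044]
orientation: [-0.442, -3.109, -0.001]
ft_force: [0.6, -0.1, 3.1]
gripper_width: 0.0345
gripper_force: 61.0
```

>>> {"api": "carry_out", "payload": {
  "targets": [
    [[0,0,0,0,0,0,0.2],[0,0,0,0,0,0,0.2],[0,0,0,0,0,0,0.2],[0,0,0,0,0,0,0.2]]
  ]
}}

```text
time_s: 35.35
position: [0.4477, 0.1467, 0.0043]
orientation: [-0.442, -3.109, -0.001]
ft_force: [0.4, -0.1, 5.4]
gripper_width: 0.0346
gripper_force: 61.2
```

>>> {"api": "carry_out", "payload": {
  "targets": [
    [[0,0,-0.06,0,0,0,0.2],[0,0,-0.14,0,0,0,0.2],[0,0,-0.16,0,0,0,0.2],[0,0,-0.1,0,0,0,0.2],[0,0,0,0,0,0,0.2]]
  ]
}}

```text
time_s: 35.98
position: [0.4488, 0.1469, 0.1214]
orientation: [0.442, 3.109, 0.003]
ft_force: [-1.0, -0.3, -0.0]
gripper_width: 0.0344
gripper_force: 60.6
```

```bash
python3 -c "
from h import *
plan(.4664,.3502,.09,1.658,hand=.2,step=.042)"
```

```text
at [0.4488 0.1469 0.1214] thy 1.289 n 5
[[0.032, 0.16, 0.025, 0.003, 0.003, -0.616, 0.2], [0.02, 0.162, 0.025, 0.003, 0.003, -0.616, 0.2], [0.008, 0.163, 0.025, 0.003, 0.003, -0.616, 0.2], [-0.004, 0.163, 0.025, 0.003, 0.003, -0.616, 0.2], [-0.016, 0.162, 0.025, 0.003, 0.003, -0.616, 0.2]]
```

>>> {"api": "carry_out", "payload": {
  "targets": [
    [[0.032,0.16,0.025,0,0,-0.616,0.2],[0.02,0.162,0.025,0,0,-0.616,0.2],[0.008,0.163,0.025,0,0,-0.616,0.2],[-0.004,0.163,0.025,0,0,-0.616,0.2],[-0.016,0.162,0.025,0,0,-0.616,0.2]]
  ]
}}

```text
time_s: 36.6
position: [0.4635, 0.3502, 0.0851]
orientation: [0.141, -3.132, 0.002]
ft_force: [0.3, 0.9, -1.2]
gripper_width: 0.0345
gripper_force: 60.7
```

>>> {"api": "carry_out", "payload": {
  "targets": [
    [[0,0,0,0,0,0,0.2],[0,0,0,0,0,0,0.2],[0,0,0,0,0,0,0.2],[0,0,0,0,0,0,0.2]]
  ]
}}

```text
time_s: 37.1
position: [0.4651, 0.3488, 0.0881]
orientation: [0.135, -3.136, -0.001]
ft_force: [-0.4, 0.4, 0.1]
gripper_width: 0.0348
gripper_force: 60.6
```

Run:
```python
from h import *
plan(.4664,.3502,.02,1.658,hand=.2,step=.018)
p,d=read_camera("wrist"); C=cloud(campose("wrist"),d); s=read_state(); T=R.from_rotvec(s["orientation"])
L=T.inv().apply((C-s["position"]).reshape(-1,3)).reshape(C.shape)
# chock in hand: column at tool y=0, near tool z
for r in range(190,300,8): print(r,L[r,251].round(4),C[r,251].round(4))
```

```text
at [0.4651 0.3488 0.0881] thy 1.657 n 4
[[-0.002, 0.001, 0.068, 0.002, -0.005, -0.003, 0.2], [-0.002, 0.001, 0.068, 0.002, -0.005, -0.003, 0.2], [-0.002, 0.001, 0.068, 0.002, -0.005, -0.003, 0.2], [-0.002, 0.001, 0.068, 0.002, -0.005, -0.003, 0.2]]
190 [ 0.0062 -0.      0.0812] [0.4587 0.3484 0.007 ]
198 [-0.0001 -0.      0.0793] [0.465  0.349  0.0088]
206 [-0.0075 -0.      0.0803] [0.4723 0.3496 0.0078]
214 [ 0.0181 -0.0002  0.0032] [0.447  0.3472 0.0849]
222 [ 0.016  -0.0002 -0.0025] [0.4491 0.3474 0.0907]
230 [ 0.0143 -0.0002 -0.0086] [0.4508 0.3475 0.0968]
238 [ 0.0123 -0.0002 -0.0134] [0.4529 0.3477 0.1015]
246 [ 0.0088 -0.0002 -0.015 ] [0.4564 0.348  0.1032]
254 [ 0.0046 -0.0002 -0.0156] [0.4606 0.3483 0.1037]
262 [-0.0005 -0.0002 -0.0147] [0.4657 0.3488 0.1028]
270 [-0.0046 -0.0002 -0.0157] [0.4697 0.3491 0.1038]
278 [-0.0099 -0.0002 -0.0149] [0.475  0.3496 0.103 ]
286 [-0.0912  0.      0.0878] [5.557e-01 3.569e-01 1.000e-04]
294 [-0.101   0.      0.0889] [ 0.5655  0.3577 -0.001 ]
```

>>> {"api": "carry_out", "payload": {
  "targets": [
    [[-0.002,0.001,0.068,0,0,0,0.2],[-0.002,0.001,0.068,0,0,0,0.2],[-0.002,0.001,0.068,0,0,0,0.2],[0,0.001,0.06,0,0,0,0.2],[0,0,0,0,0,0,0.2]]
  ]
}}

```text
time_s: 37.78
position: [0.4645, 0.35, 0.0192]
orientation: [0.137, -3.131, 0.002]
ft_force: [-0.4, -0.7, 0.5]
gripper_width: 0.0345
gripper_force: 60.7
```

>>> {"api": "carry_out", "payload": {
  "targets": [
    [[0,0,0,0,0,0,0.2],[0,0,0,0,0,0,0.2],[0,0,0,0,0,0,0.2]]
  ]
}}

```text
time_s: 38.15
position: [0.4665, 0.3511, 0.0226]
orientation: [0.137, -3.137, -0.002]
ft_force: [-0.1, -0.0, -0.6]
gripper_width: 0.0342
gripper_force: 60.7
```

```bash
python3 -c "
from h import *
plan(.4664,.3502,.0135,1.658,hand=.2,step=.018)"
```

```text
at [0.4665 0.3511 0.0226] thy 1.658 n 1
[[0.001, -0.004, 0.036, 0.013, -0.011, 0.0, 0.2]]
```

>>> {"api": "carry_out", "payload": {
  "targets": [
    [[0,-0.003,0.015,0,0,0,0.2],[0,0,0.014,0,0,0,0.2],[0,0,0,0,0,0,0.2],[0,0,0,0,0,0,0.2],[0,0,0,0,0,0,0.2]]
  ]
}}

```text
time_s: 38.78
position: [0.4662, 0.3502, 0.0147]
orientation: [0.137, -3.136, -0.001]
ft_force: [0.1, -0.3, -1.2]
gripper_width: 0.0343
gripper_force: 60.7
```

>>> {"api": "carry_out", "payload": {
  "targets": [
    [[0,0,0.006,0,0,0,0.2],[0,0,0,0,0,0,0.2],[0,0,0,0,0,0,0.2],[0,0,0,0,0,0,0.2]]
  ]
}}

```text
time_s: 39.28
position: [0.4661, 0.3502, 0.0131]
orientation: [0.137, -3.136, -0.001]
ft_force: [-0.5, -0.4, -1.9]
gripper_width: 0.0348
gripper_force: 60.7
```

>>> {"api": "carry_out", "payload": {
  "targets": [
    [[0,0,0.005,0,0,0,0.2],[0,0,0,0,0,0,0.2],[0,0,0,0,0,0,0.2],[0,0,0,0,0,0,0.2]]
  ]
}}

```text
time_s: 39.78
position: [0.4663, 0.3503, 0.0124]
orientation: [0.137, -3.137, -0.002]
ft_force: [-1.3, -1.2, 5.3]
gripper_width: 0.0346
gripper_force: 61.2
```

Contact confirmed. I'll release, retreat and inspect.

>>> {"api": "carry_out", "payload": {
  "targets": [
    [[0,0,0,0,0,0,0.5],[0,0,0,0,0,0,0.65],[0,0,0,0,0,0,0.65],[0,0,0,0,0,0,0.65],[0,0,0,0,0,0,0.65]]
  ]
}}

```text
time_s: 40.4
position: [0.4661, 0.3502, 0.0117]
orientation: [0.137, -3.136, -0.001]
ft_force: [-0.2, -0.1, -0.4]
gripper_width: 0.0554
gripper_force: 0.0
```

>>> {"api": "carry_out", "payload": {
  "targets": [
    [[0,0,-0.06,0,0,0,0.65],[0,0,-0.13,0,0,0,0.65],[0,0,-0.2,0,0,0,1],[0,0,-0.2,0,0,0,1],[0,0,0,0,0,0,1]]
  ]
}}

```text
time_s: 41.02
position: [0.4694, 0.3519, 0.1672]
orientation: [-0.137, 3.129, 0.012]
ft_force: [0.1, 0.3, -0.2]
gripper_width: 0.0859
gripper_force: 0.0
```

>>> {"api": "carry_out", "payload": {
  "targets": [
    [[0,0,0,0,0,0,1],[0,0,0,0,0,0,1],[0,0,0,0,0,0,1]]
  ]
}}

```text
time_s: 41.4
position: [0.4658, 0.3496, 0.1575]
orientation: [0.137, -3.133, 0.001]
ft_force: [0.2, 0.1, 0.3]
gripper_width: 0.0855
gripper_force: 0.0
```

Run:
```python
from h import *
p,d=read_camera("wrist"); t,_=read_camera("top")
a=cv2.resize(p,(512,384)); b=cv2.resize(t[180:250,300:380],None,fx=3.5,fy=3.5,interpolation=cv2.INTER_CUBIC)
b=cv2.copyMakeBorder(b,0,384-b.shape[0],0,0,cv2.BORDER_CONSTANT); cv2.imwrite("pics/f.png",np.hstack([a,b]))
```

```text
(no output)
```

View pics/f.png

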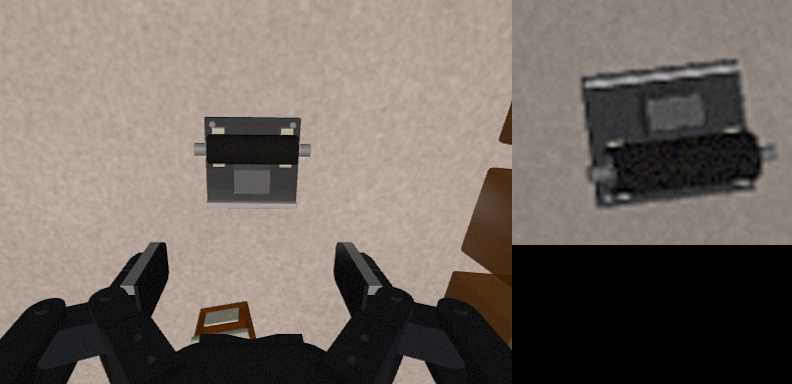

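In the small cradle the slim roller is seated (shaft ends at (194,149) and (311,150)) and the low chock stands at (252,180) in the channel. The large cradle, inset at right, is also complete.

```bash
python3 -c "
from workcell import ticket
print(ticket.close_job())"
```

```text
the job is handed in; nothing more can be done
None
```

I handed the job in at about 41 s of the 128 s allowed: the last pictures show both rollers seated in their Vs and both chocks upright in their channels, all released; the hand-in returned no verdict, and I did not re-measure the spindle, cassette or jar at the end.

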